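# Demould a slip-cast bottle and close the empty mould

## Task

The little bottle cast in the plaster mould is firm enough to come out. Take off the mould's pouring ring and then both side halves, standing them upright on the wooden ware board; then lift the bottle off the mould's base and stand it upright in the middle of the square plaster bat to dry. Then close the empty mould so that it dries true: both halves back on the base with their hollows facing each other and no more than a sliver of a gap between them, and the ring centred flat on top. Do not tip the soft bottle, and leave the slip tub, the small gold tin and the needle tool where they are.

Things in the scene. Friction and masses are not known exactly. Their poses are not given: they have to be found in the camera images.
- pouring_ring: White plaster ring, outside 66 mm, hole 38 mm, 24 mm high, 90 g; at the start it lies flat on top of the closed mould, on both halves, the bottle's neck showing in its hole. Origin: centre of its underside, z up.
- thin_half: Thinner half of the white plaster mould: a block 34 mm thick along its x (0 to 34), 70 along y (-35 to 35), 72 high, 190 g. Origin: bottom middle of its hollowed face, on the mould's axis when closed; x points through the block to its plain back. Hollow: radius 23.5 mm low down, 14.5 at the top. Stands loose on the base; grip from above across its flat 70 mm ends, lift straight up.
- thick_half: Thicker half of the mould, like the thin half but 42 mm thick along its x (0 to 42), 250 g; origin and axes as there. At the start it stands on the base face to face with the thin half (its x pointing the other way), both origins on the base's axis, undersides 20 mm above the bench.
- cast_bottle: Soft buff clay bottle inside the mould, 76 mm high, 100 g: body 44 mm in diameter up to 38 mm, shoulder, neck 26 mm in diameter from 54 mm up. Only mouth and neck (10 mm above the halves) show from above, in the ring's hole; its shoulder holds it in until the halves are off. Origin: centre of its foot, z up. Grip it by the neck.
- mould_base: Plaster base of the mould, fixed: block 20 mm high, x -56 to 48 mm, 96 mm along y, with a round central boss 6 mm high, 42 mm in diameter tapering to 34. The bottle stands on the boss; the halves stand round it on the flat, thin one towards +x, thick one -x, ends facing +-y, hollows 2.5 mm clear of the boss. Origin: on the bench below the boss's centre, z up.
- ware_board: Wooden board lying on the bench, fixed, 220 mm along its x, 140 mm along its y, 18 mm thick, paler strips at its ends; the place to stand the ring and the halves meanwhile. Origin: centre of its underside, z up.
- plaster_bat: Thin square plaster bat lying on the bench, fixed, 181 x 182 mm, 9 mm thick; the bottle goes on its middle. Origin: centre of its underside, z up.
- slip_tub: Bystander: white tub of casting slip with a red band, 105 mm in diameter, 96 mm high. Origin: centre of its underside.
- needle: Bystander: dark-handled needle tool lying near the bench's front edge, 160 mm long along its y, 38 mm over all, 9 mm high. Origin: centre of its underside.
- tin: Bystander: small square brass-coloured tin with a round lid, 32 x 32 x 28 mm. Origin: centre of its underside.

How it is judged:
By the outcome, as a careful person would: the job done as asked, in the order asked, and still so for the second after the job is handed in, with the robot touching nothing.
It also fails if it takes over 141 s, if anything falls off the work surface, if the arm or the gripper's body presses on something with over 40 N, if the wrist force passes 120 N, or if a joint passes its speed limit or range.

## Robot

A 7-joint arm with a two-finger parallel gripper is mounted at the origin on a cart in front of the work surface, level with it; the furniture and walls round the work are solid. World frame = base frame: x ahead of the robot, y to its left, z up, the work surface at z = 0. Lengths are in mm, angles in rad, forces in N, time in s.
With the tool pointing down it reaches from about 400 to 875 mm from the base axis. Payload 4.4 kg.
Tool frame: the origin (TCP) lies at the very end of the fingers, on their centre line; the grasp point (between the pads) lies 19 mm behind it (ctrl.grasp_offset is the distance from the TCP to the grasp point, in mm); z points along the fingers, y is the line along which they close (so a half turn about z gives the same grasp; the last joint's range is limited). The gripper opens to 85 mm and grips with 20 to 120 N. Pads are 22 mm wide; open, the fingers measure 114 mm over their backs; the gripper's body (76 mm by 85 mm) begins 54 mm behind the grasp point. The pads swing forward as they close: fully open they stand 13 mm farther back than shut.
Start: joints at [1.038, 0.628, 0.038, 1.517, -0.027, 0.996, -0.02], TCP at [292.549, -580.459, 205.713] pointing down, gripper open.
Joint ranges: [-3.06, 3.06], [-0.37, 2.12], [-1.25, 1.32], [0.18, 2.47], [-1.1, 4.24], [0.23, 1.98], [-2.94, 2.94]. Speed limits (rad/s): [2.57, 2.57, 3.14, 3.14, 3.14, 3.14, 3.14].

## Interface

Orientations are given as [roll, pitch, yaw] about the fixed x, y, z axes, in that order (R = Rz(yaw) Ry(pitch) Rx(roll)).
In Python, from cell import status, cams, ctrl gives the robot as it stands.
- The arm moves only by the tool move_arm, never from a script. Its argument "plan" is a list of rows, each a list of 3 entries, a list of its own where there are three numbers: the shift along the world's x, y, z in mm, then the turn, a rotation vector about the world's x, y, z in degrees, then the opening, from 0 (shut) to 1 (fully open). In form: [[[x, y, z], [wx, wy, wz], gripper], ...]. A call has 1 to 10 rows; each row shifts and turns the commanded pose from where the row before left it; what a row does not reach is not made up. A row lasts 1/8 s, in which the tool goes at most 62.5 mm and 10.7 degrees, less where a joint would pass 70% of its speed; a pose out of reach is approached as far as the arm can. A call with a gripper value outside its range is refused whole. The fingers move at their own pace and stop on an object; the grip force is fixed at half the most. Time passes only in rows, so rows that do not move let the fingers close. It gives the time, the measured TCP pose, the force, the opening and the grip force at its end, in the units of the state.
- status.read_state(): the state, without advancing time (a new reading comes with each control period).
- cams.get_image(name): name is "scene" or "side" or "wrist"; returns the picture (384x512x3 uint8, blue, green, red); there is no depth.
- cams.camera_params(name): a dict with "K" (3x3 intrinsics, pixels), "k1" (the pictures are not rectified: a ray, as slopes to the right and down, at radius r is drawn at 1 + k1 r^2 times it, then the intrinsics apply), "pose" (4x4, takes a point from camera to world coordinates); the wrist camera has in their place "tool_from_camera" (4x4, takes a point from camera to tool coordinates, whose origin is the TCP and whose axes are the flange's). Camera axes: x right, y down, z forward; pixel columns grow to the right and rows downward; lengths in mm; the calibration is good to about 2 mm. A picture is of the moment at which its call begins: read the wrist's pose just before it. camera_params takes no time and is no camera call.
- ctrl.finish_job(): hands the job in; it is judged then, once.
The state is a dict: "clock": time; "qpos": joint angles; "qd": joint speeds; "tau": joint torques, N m; "eef_pos": TCP position; "tool_rot": TCP orientation; "force": force on the tool from outside, world axes, zero at the start; "torque": the same for the moment, N m; "width": finger opening in mm; "gripper_force": force on a finger pad.
Only numpy, scipy, OpenCV 4.12 (cv2) and the standard library are available. Lean on these libraries where they do the work, as an engineer would, in place of code of your own. Each camera call takes 0.05 s, during which the arm holds its last target. There are 200 camera calls.

## Working session

There is one attempt and no reset: what is moved stays moved. The work goes in short steps, Python scripts to look and compute and a tool call to move; the robot and the scene stay as the last step left them, time stands still between calls to the robot, and variables do not carry over. Pictures are saved under pics/ and viewed, at most 14 in all, crops included, and the job is handed in when it is done.

Besides the shell and the picture viewer there is one more tool, called after "Call:" by a JSON object that holds its "op" and its "data". move_arm: Moves the arm, as the interface text tells. Its arguments: {"type":"object","properties":{"plan":{"type":"array","items":{"type":"array"}}},"required":["plan"]}

```bash
ls; mkdir -p pics; cat > h.py <<'E'
import numpy as np, cv2
from cell import status, cams, ctrl
from scipy.spatial.transform import Rotation as R
def pose(name, st=None):
    p=cams.camera_params(name)
    if name!="wrist": return p,np.array(p["pose"])
    st=st or status.read_state()
    T=np.eye(4);T[:3,:3]=R.from_euler('xyz',st["tool_rot"]).as_matrix();T[:3,3]=st["eef_pos"]
    return p,T@np.array(p["tool_from_camera"])
def ray(name,uv,st=None):
    p,T=pose(name,st);K=np.array(p["K"]);uv=np.atleast_2d(np.array(uv,float))
    d=np.array([(uv[:,0]-K[0,2])/K[0,0],(uv[:,1]-K[1,2])/K[1,1]]).T
    s=d.copy()
    for _ in range(30): s=d/(1+p["k1"]*(s**2).sum(1,keepdims=True))
    return T[:3,3],np.c_[s,np.ones(len(s))]@T[:3,:3].T
def onz(name,uv,z,st=None):
    o,d=ray(name,uv,st); return (o+d*((z-o[2])/d[:,2])[:,None]).round(1)
def proj(name,P,st=None):
    p,T=pose(name,st);K=np.array(p["K"]);c=(np.atleast_2d(P)-T[:3,3])@T[:3,:3]
    s=c[:,:2]/c[:,2:];s=s*(1+p["k1"]*(s**2).sum(1,keepdims=True));return (s@K[:2,:2].T+K[:2,2]).round(1)
E
python3 - <<'E'
from h import *
print(status.read_state())
for n in ["scene","side","wrist"]:
    im=cams.get_image(n);cv2.imwrite(f"pics/{n}0.png",im)
    p,T=pose(n);print(n,p["K"],p["k1"],T.round(2).tolist())
E
```

```text
pics
{'clock': 0.0, 'qpos': array([ 1.03818391,  0.62939067,  0.03845339,  1.51837182, -0.02701456,
        0.99630293, -0.01999595]), 'qd': array([-1.08104089e-03,  7.44112833e-05, -9.67453613e-04,  7.15185804e-04,
       -4.64139677e-04,  7.58964463e-04, -4.11957996e-04]), 'tau': array([ 8.67420677e-04, -5.63408911e+01,  1.22718751e+00, -1.93443060e+01,
        1.11313883e-02,  1.05447922e-02, -1.72311462e-05]), 'eef_pos': array([ 292.24233109, -579.83270476,  204.75926615]), 'tool_rot': array([-3.13963835e+00,  2.28053295e-05,  4.66799231e-01]), 'force': array([-0.27200173,  0.38051174, -0.41527491]), 'torque': array([-0.03979297, -0.03652923, -0.01501807]), 'gripper_force': 0.0, 'width': 85.59360611993289}
scene [[408.76926668   0.         255.51753942]
 [  0.         408.76926668 190.48348787]
 [  0.           0.           1.        ]] -0.015757970085818772 [[0.71, -0.4, 0.58, 72.74], [-0.7, -0.37, 0.6, -415.52], [-0.02, -0.84, -0.54, 549.58], [0.0, 0.0, 0.0, 1.0]]
side [[386.76880937   0.         259.05704052]
 [  0.         386.76880937 190.01758967]
 [  0.           0.           1.        ]] -0.10765978920790323 [[0.24, -0.81, 0.53, 126.68], [-0.97, -0.2, 0.14, 3.24], [-0.01, -0.55, -0.84, 810.94], [0.0, 0.0, 0.0, 1.0]]
wrist [[334.84021991   0.         257.81953434]
 [  0.         334.84021991 184.71374742]
 [  0.           0.           1.        ]] -0.055321792454023876 [[0.45, -0.84, -0.29, 367.34], [-0.89, -0.43, -0.14, -542.22], [-0.0, 0.32, -0.95, 374.16], [0.0, 0.0, 0.0, 1.0]]
```

View pics/scene0.png

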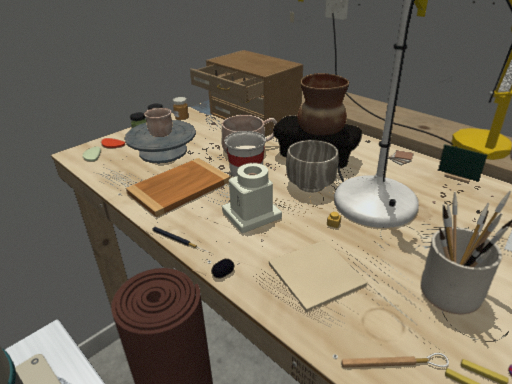

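View pics/side0.png

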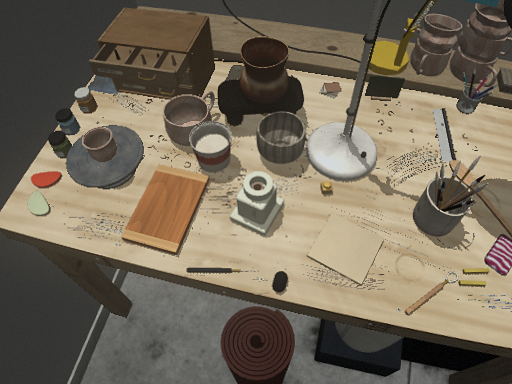

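The scene view shows the mould near (253,195), the board at (180,185), the bat at (317,275), the tin at (334,220), and the tub at (245,155). The side view shows the mould at (258,200), the board at (166,207), and the bat at (345,248). Next I'll enlarge the mould and find the corners.

```bash
python3 - <<'E'
from h import *
a=cv2.imread("pics/scene0.png")[155:235,210:300];b=cv2.imread("pics/side0.png")[160:240,215:305]
cv2.imwrite("pics/c1.png",np.vstack([cv2.resize(x,None,fx=f,fy=f,interpolation=cv2.INTER_CUBIC) for x,f in((np.hstack([a]),4.4),)] ) if 0 else np.hstack([cv2.resize(a,None,fx=4.4,fy=4.4,interpolation=2),cv2.resize(b,None,fx=4.4,fy=4.4,interpolation=2)]))
S=cv2.imread("pics/side0.png");hsv=cv2.cvtColor(S,cv2.COLOR_BGR2HSV)
for n,p in(("board",(166,195)),("bat",(345,248))):
    m=S.copy();mask=np.zeros((386,514),np.uint8)
    d=(12,)*3 if n=="board" else (5,)*3
    cv2.floodFill(m,mask,p,0,d,d,4|cv2.FLOODFILL_MASK_ONLY|(255<<8))
    mk=cv2.morphologyEx(mask[1:-1,1:-1],cv2.MORPH_OPEN,np.ones((5,5)))
    c=max(cv2.findContours(mk,0,2)[0],key=cv2.contourArea)
    print(n,cv2.contourArea(c),cv2.approxPolyDP(c,6,True)[:,0].tolist(),cv2.boundingRect(c))
# hand-read corners
for n,z,c in(("side",18,[(157,166),(209,171),(124,237),(174,250)]),("side",9,[(327,214),(383,240),(362,283),(306,251)]),("scene",9,[(268,265),(313,245),(365,284),(312,305)]),("scene",18,[(128,187),(202,160),(231,176),(156,209)])):
    P=onz(n,c,z);print(n,P.tolist(),P.mean(0))
E
```

```text
board 3687.5 [[157, 166], [127, 229], [179, 242], [206, 176]] (127, 166, 80, 77)
bat 36473.5 [[0, 213], [2, 227], [175, 273], [253, 266], [258, 272], [203, 276], [252, 292], [270, 291], [270, 281], [252, 278], [272, 279], [286, 267], [283, 299], [511, 346], [509, 309], [467, 300], [468, 293], [494, 293], [510, 301], [511, 272], [459, 275], [486, 280], [485, 288], [447, 284], [412, 315], [395, 310], [442, 281], [443, 265], [457, 272], [483, 267], [493, 237], [475, 219], [463, 218], [475, 233], [469, 251], [388, 235], [436, 267], [402, 257], [396, 273], [393, 250], [409, 250], [381, 248], [370, 272], [388, 266], [376, 275], [384, 290], [302, 274], [314, 265], [308, 250], [362, 280], [386, 237], [352, 223], [362, 206], [394, 215], [390, 223], [378, 220], [391, 231], [414, 229], [414, 201], [366, 197], [367, 179], [333, 183], [334, 195], [323, 197], [323, 176], [308, 169], [312, 177], [302, 179], [299, 193], [285, 196], [294, 205], [284, 209], [285, 229], [266, 239], [232, 224], [228, 214], [199, 210], [179, 258], [78, 239], [83, 231], [66, 227], [81, 219], [69, 215], [130, 215], [157, 164], [170, 164], [159, 157], [172, 151], [170, 141], [156, 142], [164, 134], [158, 98], [141, 116], [101, 93], [95, 113], [72, 106], [81, 131], [97, 120], [131, 122], [144, 146], [155, 145], [145, 148], [151, 154], [129, 186], [80, 187], [45, 145]] (0, 93, 512, 254)
side [[639.1, 409.3, 18.0], [655.1, 272.6, 18.0], [429.8, 407.4, 18.0], [427.8, 282.2, 18.0]] [537.95  342.875  18.   ]
side [[605.9, -37.4, 9.0], [567.5, -174.3, 9.0], [453.2, -137.5, 9.0], [499.8, -5.6, 9.0]] [531.6 -88.7   9. ]
scene [[484.1, -16.6, 9.0], [588.2, -41.8, 9.0], [568.9, -175.1, 9.0], [465.6, -137.5, 9.0]] [526.7  -92.75   9.  ]
scene [[436.6, 414.3, 18.0], [647.9, 389.1, 18.0], [645.5, 268.2, 18.0], [432.5, 284.0, 18.0]] [540.625 338.9    18.   ]
```

View pics/c1.png

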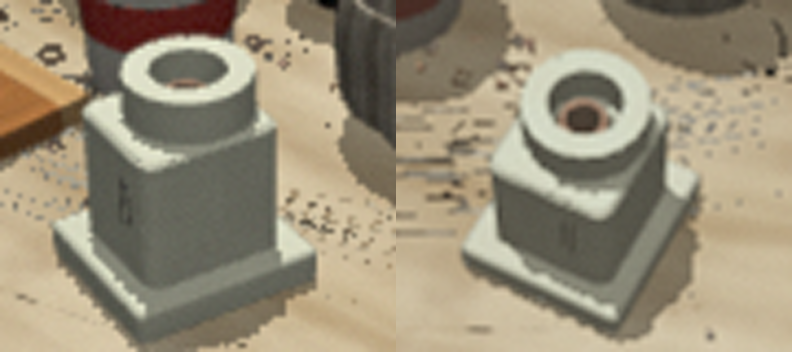

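Both views agree on the ring's round top, with the bottle mouth in its hole. I read the base corners from the crops.

```bash
python3 - <<'E'
from h import *
for n,c,r in(("scene",[(222.5,206.8),(241.8,227.3),(281.6,213.6)],(252.7,172.3)),("side",[(230.2,216.4),(265.2,232.3),(283.4,200.5)],(258.6,183.4))):
    P=onz(n,c,20);d=np.diff(P,axis=0)[:,:2];print(n,P.tolist(),np.hypot(*d.T),np.degrees(np.arctan2(d[:,1],d[:,0])),"mid",(P[0]+P[2])/2,"ring",onz(n,[r],116))
E
```

```text
scene [[540.2, 179.0, 20.0], [519.3, 93.2, 20.0], [612.5, 65.5, 20.0]] [88.30883308 97.22926514] [-103.69004962  -16.5524915 ] mid [576.35 122.25  20.  ] ring [[581.2 120.2 116. ]]
side [[539.9, 182.8, 20.0], [518.7, 93.4, 20.0], [611.9, 70.7, 20.0]] [91.87926861 95.92460581] [-103.34049998  -13.68856159] mid [575.9  126.75  20.  ] ring [[583.1 123.9 116. ]]
```

Both views put the axis at about (582,122) with base x at about -15° (thin half away from the robot). I'll move above the mould.

Call:
{"op": "move_arm", "data": {"plan": [[[16,50,8],[0,0,-4.2],1],[[16,50,8],[0,0,-4.2],1],[[16,50,8],[0,0,-4.2],1],[[16,50,8],[0,0,-4.2],1],[[16,50,8],[0,0,-4.2],1],[[16,50,8],[0,0,-4.2],1],[[16,50,8],[0,0,-4.2],1],[[16,50,8],[0,0,-4.2],1],[[16,50,8],[0,0,-4.2],1],[[16,50,8],[0,0,-4.2],1]]}}

```text
clock: 1.4
eef_pos: [452.8, -78.8, 286.0]
tool_rot: [3.142, -0.0, -0.269]
force: [0.4, 0.1, -0.4]
width: 85.2
gripper_force: 0.0
```

```bash
python3 - <<'E'
from h import *
s=status.read_state();im=cams.get_image("wrist");cv2.imwrite("pics/w1.png",im);np.save("w1.npy",np.r_[s["eef_pos"],s["tool_rot"]])
print(s["eef_pos"],s["tool_rot"],s["qpos"])
print(proj("wrist",[[582,122,116],[527,-91,9]],s), onz("side",[(342,160),(440,225),(326,186)],0))
E
```

```text
[452.77741065 -78.79870362 286.0054133 ] [ 3.14154641e+00 -2.55326133e-04 -2.68706518e-01] [ 0.01972982  0.25921334  0.11658629  1.91304525 -0.03602914  0.97107243
 -1.68671417]
[[ 32.   86.9]
 [252.7  78.2]] [[ 783.7  -52.8    0. ]
 [ 644.2 -310.6    0. ]
 [ 691.4  -23.5    0. ]]
```

View pics/w1.png

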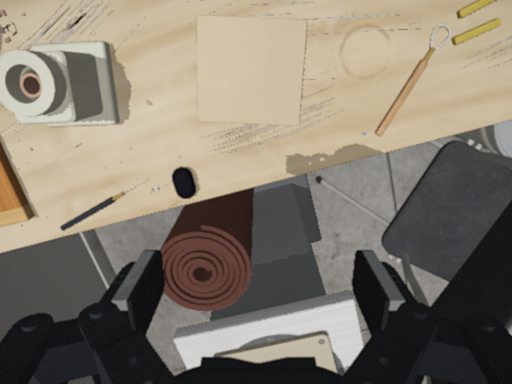

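The wrist view shows the bat's corners at about (197,16), (306,17), (299,125) and (197,121), with the mould at top left (base edge at x≈117).

```bash
python3 - <<'E'
from h import *
s=dict(zip(("eef_pos","tool_rot"),np.load("w1.npy").reshape(2,3)))
P=onz("wrist",[(197,16),(306,17),(299,125),(197,121)],9,s);print(P,P.mean(0),[np.hypot(*(P[i]-P[i-1])[:2]) for i in range(4)])
print(onz("wrist",[(107,41),(117,123)],20,s), onz("wrist",[(33,84)],102,s),onz("wrist",[(31,77)],116,s))
print(proj("side",P), proj("scene",P))
E
```

```text
[[ 615.9  -45.3    9. ]
 [ 579.3 -173.     9. ]
 [ 453.1 -134.2    9. ]
 [ 494.3   -5.     9. ]] [535.65  -89.375   9.   ] [np.float64(128.10405926433398), np.float64(132.84144684547817), np.float64(132.0298451108687), np.float64(135.61002912764232)]
[[618.2  68.4  20. ]
 [521.4  94.8  20. ]] [[586.4 128.8 102. ]] [[591.  118.6 116. ]]
[[330.9 211.1]
 [382.8 235.4]
 [360.5 282.7]
 [305.3 253.1]] [[322.9 239.4]
 [367.2 280.4]
 [305.8 308.1]
 [267.3 259.4]]
```

Call:
{"op": "move_arm", "data": {"plan": [[[30,50,0],[0,0,0],1],[[30,50,0],[0,0,0],1],[[30,50,0],[0,0,0],1],[[30,50,0],[0,0,0],1],[[0,0,0],[0,0,0],1]]}}

```text
clock: 2.08
eef_pos: [573.3, 125.2, 284.6]
tool_rot: [-3.139, 0.001, -0.258]
force: [-0.1, -0.2, -1.2]
width: 85.4
gripper_force: 0.0
```

```bash
python3 - <<'E'
from h import *
s=status.read_state();im=cams.get_image("wrist");cv2.imwrite("pics/w2.png",im);np.save("w2.npy",np.r_[s["eef_pos"],s["tool_rot"]])
print(s["eef_pos"],s["tool_rot"])
cv2.imwrite("pics/w2b.png",cv2.resize(im,None,fx=1.5,fy=1.5,interpolation=2))
E
```

```text
[573.33151822 125.24322521 284.5521106 ] [-3.13900429e+00  1.22413552e-03 -2.58198261e-01]
```

View pics/w2b.png

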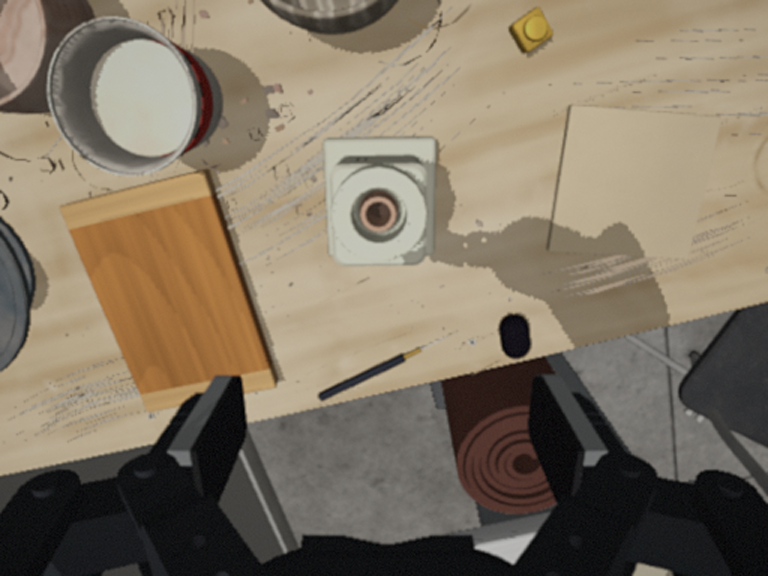

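The view shows the ring at (378,215)/1.5, the bottle mouth within it, and the base corners at (324,140), (437,138) and so on. The board's corners are at (62,208), (207,172), (275,386) and (147,410), and the tub and tin are also in view.

```bash
python3 - <<'E'
from h import *
s=dict(zip(("eef_pos","tool_rot"),np.load("w2.npy").reshape(2,3)))
f=lambda c,z:onz("wrist",np.array(c)/1.5,z,s)
def q(n,c,z):
    P=f(c,z);d=np.diff(P,axis=0)[:,:2];print(n,P[:,:2].tolist(),P.mean(0),np.hypot(*d.T).round(1),np.degrees(np.arctan2(d[:,1],d[:,0])).round(1))
q("board",[(62,208),(207,172),(275,386),(147,410)],18)
q("base",[(324,140),(437,138),(433,264),(330,264)],20)
q("bat",[(569,105),(720,117),(697,257),(548,250)],9)
q("ring",[(378.5,215)],116);q("hole",[(379,214)],116);q("mouth",[(380,212)],102)
q("tin",[(535,26)],28); q("tub",[(88,60),(160,160),(212,100)],96)
im=cv2.imread("pics/w2.png");g=cv2.cvtColor(im,6)
c=cv2.HoughCircles(g[90:190,205:305],cv2.HOUGH_GRADIENT,1.2,5,param1=100,param2=18,minRadius=15,maxRadius=40)
for x,y,r in (c[0][:6] if c is not None else []): print(x+205,y+90,r,onz("wrist",[(x+205,y+90)],116,s))
E
```

```text
board [[648.1, 410.1], [642.6, 269.9], [427.5, 281.3], [432.9, 420.1]] [537.775 345.35   18.   ] [140.3 215.4 138.9] [-92.2 177.   87.8]
base [[641.9, 163.8], [619.2, 71.8], [512.4, 100.2], [536.1, 190.4]] [577.4  131.55  20.  ] [ 94.8 110.5  93.3] [-103.9  165.1   75.3]
bat [[617.1, -43.7], [575.7, -171.7], [452.5, -142.6], [495.1, -5.8]] [535.1  -90.95   9.  ] [134.5 126.6 143.3] [-107.9  166.7   72.7]
ring [[587.4, 129.1]] [587.4 129.1 116. ] [] []
hole [[588.0, 128.5]] [588.  128.5 116. ] [] []
mouth [[586.5, 128.5]] [586.5 128.5 102. ] [] []
tin [[683.7, -20.9]] [683.7 -20.9  28. ] [] []
tub [[737.4, 292.6], [661.6, 269.8], [689.6, 219.4]] [696.2 260.6  96. ] [79.2 57.7] [-163.3  -60.9]
252.4 142.2 19.08 [[588.6 128.7 116. ]]
245.2 141.0 37.920002 [[591.6 135.5 116. ]]
253.6 149.4 36.6 [[581.  129.5 116. ]]
258.4 141.0 29.880001 [[588.2 122.4 116. ]]
246.4 129.0 29.880001 [[603.2 131.  116. ]]
263.2 124.2 32.64 [[603.5 113.4 116. ]]
```

The wrist and fixed cameras disagree by about 6 mm, so I'll settle closer and measure again.

Call:
{"op": "move_arm", "data": {"plan": [[[-20,0,-20],[0,0,0],1],[[-20,0,-20],[0,0,0],1],[[0,0,0],[0,0,0],1],[[0,0,0],[0,0,0],1],[[0,0,0],[0,0,0],1]]}}

```text
clock: 2.75
eef_pos: [534.0, 119.2, 246.7]
tool_rot: [-3.141, -0.002, -0.267]
force: [-0.7, 0.2, 1.0]
width: 85.4
gripper_force: 0.0
```

```bash
python3 - <<'E'
from h import *
s=status.read_state();im=cams.get_image("wrist");cv2.imwrite("pics/w3.png",im);np.save("w3.npy",np.r_[s["eef_pos"],s["tool_rot"]])
s2=status.read_state();print(s["eef_pos"],s["tool_rot"],s2["eef_pos"])
u,v=proj("wrist",[585,125,100],s)[0].astype(int);print(u,v)
x0,y0=max(u-75,0),max(v-75,0);cv2.imwrite("pics/w3c.png",cv2.resize(im[y0:y0+150,x0:x0+150],None,fx=4,fy=4,interpolation=2));print(x0,y0)
E
```

```text
[533.95464812 119.19444413 246.65528587] [-3.14066577e+00 -2.17259865e-03 -2.67137219e-01] [533.74248616 119.31068759 246.47064178]
238 111
163 36
```

View pics/w3c.png

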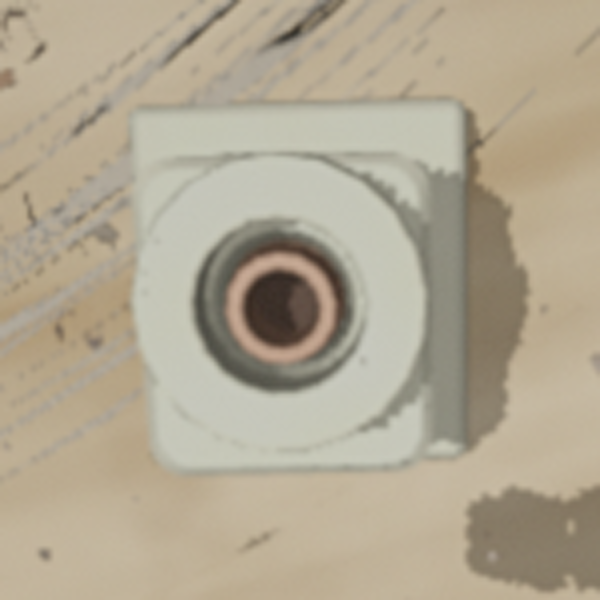

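The ring's outer circle is centred at (280,301) in the crop with radius about 146. The hole is at (281,304), the bottle mouth at (283,307), the base's far corners at (133,105) and (466,99), and its near right corner at (465,455).

```bash
python3 - <<'E'
from h import *
s=dict(zip(("eef_pos","tool_rot"),np.load("w3.npy").reshape(2,3)))
f=lambda c,z:onz("wrist",np.array(c)/4+[163,36],z,s)
r=f([(280,301),(134,300),(426,300),(280,153),(280,447)],116);print("ring",r.tolist())
print("hole",f([(281,304)],116),"mouth",f([(283,307)],102))
b=f([(133,105),(466,99),(465,455)],20);print("base",b,(b[0]+b[2])/2,np.linalg.norm(np.diff(b,axis=0),axis=1),[np.degrees(np.arctan2(*(b[i]-b[i+1])[1::-1])) for i in(0,1)])
print("thick back edge",f([(180,470),(400,466)],92))
E
```

```text
ring [[588.2, 128.4, 116.0], [597.0, 159.5, 116.0], [579.9, 97.3, 116.0], [618.2, 119.5, 116.0], [556.7, 137.8, 116.0]]
hole [[587.5 128.4 116. ]] mouth [[585.5 129.6 102. ]]
base [[642.9 162.5  20. ]
 [619.6  72.3  20. ]
 [521.1  97.5  20. ]] [582. 130.  20.] [ 93.16077501 101.67246432] [np.float64(75.51625889231569), np.float64(-14.350601699239458)]
thick back edge [[553.1 166.6  92. ]
 [539.6 113.7  92. ]]
```

The wrist measurements agree: ring at (587.5,128.4), axis from the base (586,129), and base yaw -14.5° (long side confirmed as x). I'll go down to the ring.

Call:
{"op": "move_arm", "data": {"plan": [[[18,3,-20],[0,0,0.6],1],[[18,3,-20],[0,0,0],1],[[17,3.3,-20],[0,0,0],1],[[0,0,-30],[0,0,0],1],[[0,0,-30],[0,0,0],1],[[0,0,-15],[0,0,0],1],[[0,0,-15],[0,0,0],1],[[0,0,0],[0,0,0],1],[[0,0,0],[0,0,0],0.85],[[0,0,0],[0,0,0],0.82]]}}

```text
clock: 4.05
eef_pos: [586.2, 129.0, 96.6]
tool_rot: [-3.141, -0.002, -0.256]
force: [0.0, -0.8, -0.3]
width: 69.6
gripper_force: 0.0
```

```bash
python3 - <<'E'
from h import *
s=status.read_state();im=cams.get_image("wrist");cv2.imwrite("pics/w4.png",im);print(s["eef_pos"],s["force"],s["width"],s["gripper_force"])
E
```

```text
[586.23950276 128.964205    96.63837807] [ 0.02373692 -0.75802288 -0.33569115] 69.59801415791782 0.0
```

View pics/w4.png

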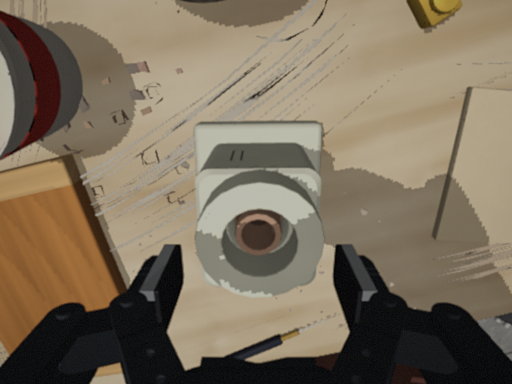

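The fingers sit at about (165,260) and (350,260), while the ring is centred at about (260,225). I'll check where the tool axis projects.

```bash
python3 - <<'E'
from h import *
s=status.read_state();p=s["eef_pos"]
print(proj("wrist",[[p[0],p[1],z] for z in(96,116,150)],s), proj("wrist",[p+35*np.array([.26,.97,0]),p-35*np.array([.26,.97,0])],s))
for z in(116,):
  P=onz("wrist",[(260,170),(197,222),(323,222)],z,s);print(P)
p,T=pose("wrist",s);print(np.array(p["tool_from_camera"]).round(2))
E
```

```text
[[259.4 227.9]
 [259.5 245.5]
 [259.7 286.3]] [[196.7 227.9]
 [322.2 228.7]]
[[624.5 118.8 116. ]
 [606.5 155.6 116. ]
 [590.8  95.5 116. ]]
[[  -0.     -0.95   -0.32   83.69]
 [   1.      0.     -0.     -0.57]
 [   0.     -0.32    0.95 -169.16]
 [   0.      0.      0.      1.  ]]
```

```bash
python3 - <<'E'
from h import *
s3=dict(zip(("eef_pos","tool_rot"),np.load("w3.npy").reshape(2,3)));s4=status.read_state()
def tri(L):
    A=np.zeros((3,3));b=np.zeros(3);RR=[]
    for n,uv,s in L:
        o,d=ray(n,[uv],s);d=d[0]/np.linalg.norm(d[0]);M=np.eye(3)-np.outer(d,d);A+=M;b+=M@o;RR.append((M,o))
    x=np.linalg.solve(A,b);print(x.round(1),[np.linalg.norm(M@(x-o)).round(1) for M,o in RR])
sc=("scene",(252.7,172.3),None);si=("side",(258.6,183.4),None);w3=("wrist",(280/4+163,301/4+36),s3);w4=("wrist",(260.5,231),s4)
tri([sc,si,w3,w4]);tri([sc,si]);tri([w3,w4])
# base near-right top corner, far-right corner unaffected
tri([("scene",(281.6,213.6),None),("side",(283.4,200.5),None),("wrist",(466/4+163,99/4+36),s3),("wrist",(322,123),s4)])
E
```

```text
[588.7 127.5 108.6] [np.float64(1.2), np.float64(2.4), np.float64(2.0), np.float64(1.4)]
[585.3 124.5 112.5] [np.float64(0.1), np.float64(0.1)]
[586.9 129.  101.8] [np.float64(0.8), np.float64(0.8)]
[619.   71.6  12. ] [np.float64(1.2), np.float64(1.8), np.float64(0.8), np.float64(0.2)]
```

All views agree that everything sits about 8 mm lower than nominal. I'll go down 5 mm while watching the force, then close.

Call:
{"op": "move_arm", "data": {"plan": [[[1,-0.5,-3],[0,0,0],0.82],[[0.5,0,-2],[0,0,0],0.82],[[0,0,0],[0,0,0],0.8],[[0,0,0],[0,0,0],0.785]]}}

```text
clock: 4.6
eef_pos: [587.0, 128.3, 90.6]
tool_rot: [3.141, 0.0, -0.256]
force: [-0.7, -0.3, 0.4]
width: 67.0
gripper_force: 0.0
```

Call:
{"op": "move_arm", "data": {"plan": [[[0,0,0],[0,0,0],0.77],[[0,0,0],[0,0,0],0.76],[[0,0,0],[0,0,0],0.74]]}}

```text
clock: 4.97
eef_pos: [587.0, 128.3, 90.7]
tool_rot: [3.142, -0.0, -0.256]
force: [-0.5, -0.2, 0.5]
width: 63.2
gripper_force: 0.0
```

Call:
{"op": "move_arm", "data": {"plan": [[[0,0,0],[0,0,0],0.5],[[0,0,0],[0,0,0],0.5],[[0,0,0],[0,0,0],0.5]]}}

```text
clock: 5.35
eef_pos: [587.1, 128.4, 90.7]
tool_rot: [-3.142, -0.0, -0.256]
force: [0.3, -0.3, -0.0]
width: 42.4
gripper_force: 0.0
```

The fingers closed without contact, so the tips must be above the ring. I'll check from the side.

```bash
python3 - <<'E'
from h import *
a=cams.get_image("scene")[95:245,180:330];b=cams.get_image("side")[90:240,190:340]
cv2.imwrite("pics/c2.png",np.hstack([cv2.resize(x,(400,400),interpolation=2) for x in(a,b)]))
s=status.read_state();print(s["width"],proj("scene",s["eef_pos"]),proj("side",s["eef_pos"]))
E
```

```text
42.82981937081953 [[252.3 180.1]] [[257.2 188. ]]
```

View pics/c2.png

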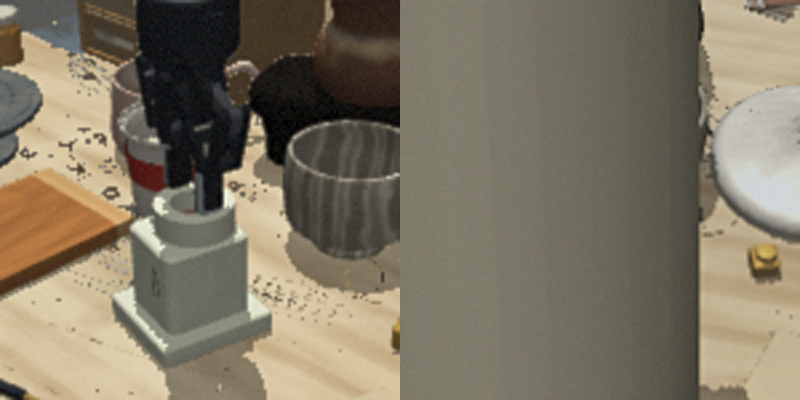

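The scene crop shows the fingertips just at or above the ring's rim, near (205,205) in the crop. I'll open and go lower.

Call:
{"op": "move_arm", "data": {"plan": [[[0,0,8],[0,0,0],0.5],[[0,0,0],[0,0,0],1],[[0,0,0],[0,0,0],1],[[0,0,0],[0,0,0],0.87],[[0,0,-8],[0,0,0],0.87],[[0,0,-4],[0,0,0],0.87],[[0,0,-4],[0,0,0],0.87],[[0,0,0],[0,0,0],0.87]]}}

```text
clock: 6.45
eef_pos: [586.7, 128.3, 82.2]
tool_rot: [3.141, 0.001, -0.256]
force: [-0.5, 1.4, -0.5]
width: 74.3
gripper_force: 0.0
```

Call:
{"op": "move_arm", "data": {"plan": [[[0,0,0],[0,0,0],0.82],[[0,0,0],[0,0,0],0.79],[[0,0,0],[0,0,0],0.78],[[0,0,0],[0,0,0],0.77]]}}

```text
clock: 6.95
eef_pos: [587.1, 128.4, 82.8]
tool_rot: [-3.141, -0.0, -0.256]
force: [-0.2, 0.8, 0.1]
width: 65.8
gripper_force: 0.0
```

Call:
{"op": "move_arm", "data": {"plan": [[[0,0,0],[0,0,0],0.76],[[0,0,0],[0,0,0],0.75],[[0,0,0],[0,0,0],0.74]]}}

```text
clock: 7.32
eef_pos: [587.1, 128.3, 83.0]
tool_rot: [-3.142, -0.0, -0.256]
force: [-1.3, -0.8, 2.6]
width: 63.4
gripper_force: 14.0
```

Contact was symmetric, with no side force. I'll squeeze and lift a little.

Call:
{"op": "move_arm", "data": {"plan": [[[0,0,0],[0,0,0],0.6],[[0,0,0],[0,0,0],0.6],[[0,0,0],[0,0,0],0.6],[[0,0,10],[0,0,0],0.6],[[0,0,20],[0,0,0],0.6],[[0,0,0],[0,0,0],0.6]]}}

```text
clock: 8.07
eef_pos: [588.4, 128.7, 114.0]
tool_rot: [-3.14, -0.003, -0.256]
force: [0.1, -0.0, -0.9]
width: 59.8
gripper_force: 64.5
```

```bash
python3 - <<'E'
from h import *
s=status.read_state();im=cams.get_image("wrist");cv2.imwrite("pics/w5.png",im);np.save("w5.npy",np.r_[s["eef_pos"],s["tool_rot"]])
a=cams.get_image("scene")[95:245,180:330]
cv2.imwrite("pics/c3.png",np.hstack([cv2.resize(im[70:330,100:420],(492,400)),cv2.resize(a,(300,400),interpolation=2)]));print(s["eef_pos"],s["width"],s["gripper_force"],s["force"])
E
```

```text
[588.37246753 128.68044936 114.03790756] 59.80667223458612 64.54669884623922 [ 0.09611684 -0.02344421 -0.93830097]
```

View pics/c3.png

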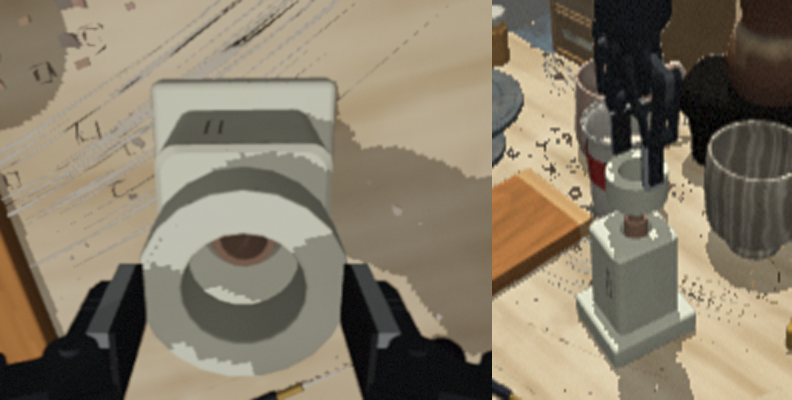

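The ring is held level and the bottle neck is free below it. I'll carry it to the far part of the board (610,347).

Call:
{"op": "move_arm", "data": {"plan": [[[0,0,10],[0,0,0],0.6],[[4,44,0],[0,0,0],0.6],[[4,44,0],[0,0,0],0.6],[[4,44,0],[0,0,0],0.6],[[5,44,0],[0,0,0],0.6],[[5,42,-20],[0,0,0],0.6],[[0,0,-40],[0,0,0],0.6],[[0,0,-35],[0,0,0],0.6],[[0,0,-10],[0,0,0],0.6],[[0,0,0],[0,0,0],0.6]]}}

```text
clock: 9.43
eef_pos: [609.0, 346.1, 17.6]
tool_rot: [3.141, 0.0, -0.256]
force: [0.1, 0.3, -0.7]
width: 59.5
gripper_force: 64.9
```

Call:
{"op": "move_arm", "data": {"plan": [[[0,0,-3],[0,0,0],0.6],[[0,0,-2],[0,0,0],0.6],[[0,0,0],[0,0,0],0.6]]}}

```text
clock: 9.8
eef_pos: [609.3, 346.5, 13.4]
tool_rot: [-3.141, -0.001, -0.256]
force: [0.3, -0.3, -1.4]
width: 59.5
gripper_force: 64.9
```

Call:
{"op": "move_arm", "data": {"plan": [[[0,0,-2],[0,0,0],0.6],[[0,0,-1.5],[0,0,0],0.6],[[0,0,0],[0,0,0],0.6]]}}

```text
clock: 10.18
eef_pos: [609.2, 346.4, 10.1]
tool_rot: [-3.141, -0.0, -0.256]
force: [-1.1, -0.7, 4.4]
width: 59.6
gripper_force: 67.5
```

Call:
{"op": "move_arm", "data": {"plan": [[[0,0,-1.5],[0,0,0],0.6],[[0,0,0],[0,0,0],0.6]]}}

```text
clock: 10.42
eef_pos: [609.3, 346.4, 10.0]
tool_rot: [-3.141, -0.0, -0.256]
force: [-3.5, -1.4, 12.5]
width: 59.7
gripper_force: 70.8
```

It's resting on the board. I'll release, lift, and return to look at the halves from above.

Call:
{"op": "move_arm", "data": {"plan": [[[0,0,1],[0,0,0],0.9],[[0,0,0],[0,0,0],0.9],[[0,0,0],[0,0,0],0.9],[[0,0,40],[0,0,0],0.9],[[0,0,50],[0,0,0],1],[[-15,-50,30],[0,0,0],1],[[-15,-50,30],[0,0,0],1],[[-15,-50,20],[0,0,0],1],[[-15,-50,0],[0,0,0],1],[[-9,-26,0],[0,0,0],1]]}}

```text
clock: 11.68
eef_pos: [539.4, 116.8, 179.2]
tool_rot: [3.14, -0.001, -0.259]
force: [0.1, -0.3, -0.2]
width: 85.6
gripper_force: 0.0
```

Call:
{"op": "move_arm", "data": {"plan": [[[0,0,0],[0,0,0],1],[[0,0,0],[0,0,0],1],[[0,0,0],[0,0,0],1]]}}

```text
clock: 12.05
eef_pos: [540.3, 122.0, 178.5]
tool_rot: [-3.141, -0.0, -0.254]
force: [-0.5, -0.1, -0.2]
width: 85.5
gripper_force: 0.0
```

```bash
python3 - <<'E'
from h import *
s=status.read_state();im=cams.get_image("wrist");cv2.imwrite("pics/w6.png",im);np.save("w6.npy",np.r_[s["eef_pos"],s["tool_rot"]])
print(s["eef_pos"],s["tool_rot"])
u,v=proj("wrist",[587,128,85],s)[0].astype(int);x0,y0=u-75,max(v-75,0);print(x0,y0)
cv2.imwrite("pics/w6c.png",cv2.resize(im[y0:y0+150,x0:x0+150],None,fx=4,fy=4,interpolation=2))
cv2.imwrite("pics/w6s.png",cams.get_image("side"))
E
```

```text
[540.34186625 122.00608221 178.53004534] [-3.14083544e+00 -1.28866148e-05 -2.53628597e-01]
161 49
```

View pics/w6c.png

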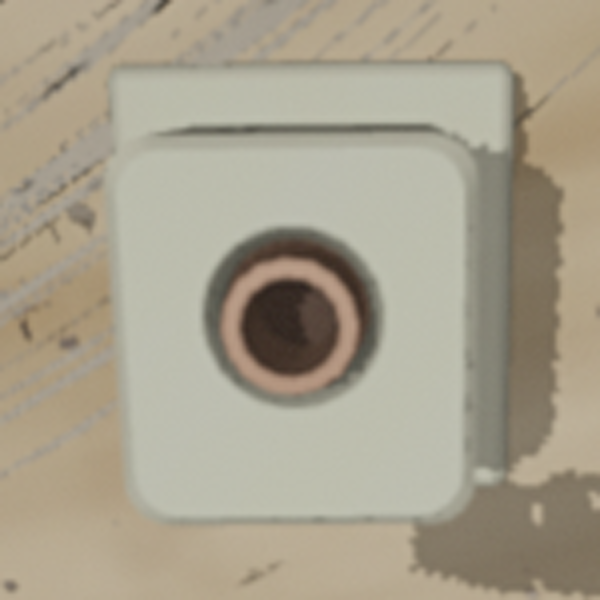

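The view shows both halves closed, with the hollow's mouth at (293,317) and the top face spanning x 112–472 and y 135–520 in the crop. The block's pixel width gives a top height of 84, consistent with the 8 mm offset.

```bash
python3 - <<'E'
from h import *
s=dict(zip(("eef_pos","tool_rot"),np.load("w6.npy").reshape(2,3)))
f=lambda c,z:onz("wrist",np.array(c)/4+[161,49],z,s)
im=cv2.imread("pics/w6.png");g=cv2.cvtColor(im,6)
u=np.array([np.cos(-.2537),np.sin(-.2537)]);v=np.array([-u[1],u[0]])
def loc(P): return np.c_[P[:,:2]@u,P[:,:2]@v].round(1)
print("left edge",loc(f([(115,220),(121,340),(126,450)],84)))
print("right edge",loc(f([(473,220),(471,340),(468,450)],84)))
print("near",loc(f([(200,520),(300,520),(420,517)],84)),"far",loc(f([(200,135),(290,133),(420,132)],84)))
print("hollow",loc(f([(293,317)],84)),"mouth",loc(f([(291,326)],94)),"tcp",loc(s["eef_pos"][None]))
print(loc(f([(112,68),(510,66),(508,482)],12)),loc(np.array([[587.5,128.5]])))
E
```

```text
left edge [[551.8 307.5]
 [528.4 307.8]
 [505.9 308.1]]
right edge [[551.7 238.4]
 [528.4 238.3]
 [505.8 238.5]]
near [[490.8 293.7]
 [490.9 272.9]
 [491.6 248.1]] far [[567.6 290.4]
 [567.9 273.3]
 [568.1 248.7]]
hollow [[532.9 273.5]] mouth [[532.8 273.2]] tcp [[492.4 253.7]]
[[580.8 320.7]
 [581.1 225.9]
 [478.1 223.6]] [[536.4 271.8]]
```

The local frame is now consistent: axis at u=532.9, v=273.1, with edges at ±35, -42 and +35. The thin-half grip goes at about (601.9,126.1), TCP z 36.

Call:
{"op": "move_arm", "data": {"plan": [[[30,2,-20],[0,0,0],1],[[31.6,2.1,-20],[0,0,0],1],[[0,0,-20],[0,0,0],1],[[0,0,0],[0,0,0],1],[[0,0,0],[0,0,0],1],[[0,0,0],[0,0,0],1]]}}

```text
clock: 12.9
eef_pos: [602.1, 124.8, 119.8]
tool_rot: [-3.141, -0.002, -0.255]
force: [-0.3, 1.3, 0.5]
width: 85.3
gripper_force: 0.0
```

Call:
{"op": "move_arm", "data": {"plan": [[[0.2,1.2,-24],[0,0,0],1],[[0,0,-20],[0,0,0],1],[[0,0,-20],[0,0,0],1],[[0,0,-10],[0,0,0],1],[[0,0,-10],[0,0,0],1],[[0,0,0],[0,0,0],0.9],[[0,0,0],[0,0,0],0.87],[[0,0,0],[0,0,0],0.85]]}}

```text
clock: 13.9
eef_pos: [602.3, 125.7, 35.3]
tool_rot: [-3.141, -0.001, -0.256]
force: [-0.3, 0.7, 0.8]
width: 72.5
gripper_force: 0.0
```

Call:
{"op": "move_arm", "data": {"plan": [[[0,0,0],[0,0,0],0.84],[[0,0,0],[0,0,0],0.83],[[0,0,0],[0,0,0],0.82]]}}

```text
clock: 14.28
eef_pos: [601.9, 125.3, 35.0]
tool_rot: [3.141, -0.0, -0.256]
force: [0.0, -2.1, 1.3]
width: 70.0
gripper_force: 3.2
```

Call:
{"op": "move_arm", "data": {"plan": [[[-0.1,-0.5,0],[0,0,0],0.82],[[0,0,0],[0,0,0],0.81],[[0,0,0],[0,0,0],0.8]]}}

```text
clock: 14.65
eef_pos: [602.0, 125.3, 35.3]
tool_rot: [-3.141, -0.0, -0.256]
force: [-1.3, -0.1, 6.6]
width: 68.6
gripper_force: 53.0
```

Call:
{"op": "move_arm", "data": {"plan": [[[0,0,0],[0,0,0],0.78],[[0,0,0],[0,0,0],0.7],[[0,0,0],[0,0,0],0.65],[[0,0,0],[0,0,0],0.65]]}}

```text
clock: 15.15
eef_pos: [602.0, 125.3, 35.4]
tool_rot: [-3.141, -0.0, -0.256]
force: [-1.4, -0.1, 6.1]
width: 68.8
gripper_force: 66.4
```

Gripped symmetrically. Now lift straight up.

Call:
{"op": "move_arm", "data": {"plan": [[[0,0,2],[0,0,0],0.65],[[0,0,5],[0,0,0],0.65],[[0,0,10],[0,0,0],0.65],[[0,0,10],[0,0,0],0.65],[[0,0,0],[0,0,0],0.65]]}}

```text
clock: 15.78
eef_pos: [602.3, 125.5, 62.9]
tool_rot: [-3.141, -0.001, -0.256]
force: [-1.1, 0.2, -1.8]
width: 69.3
gripper_force: 68.3
```

Call:
{"op": "move_arm", "data": {"plan": [[[0,0,15],[0,0,0],0.65],[[0,0,20],[0,0,0],0.65],[[0,0,20],[0,0,0],0.65],[[0,0,20],[0,0,0],0.65],[[0,0,0],[0,0,0],0.65]]}}

```text
clock: 16.4
eef_pos: [603.0, 125.5, 138.8]
tool_rot: [-3.14, -0.003, -0.256]
force: [1.4, -0.0, -1.9]
width: 68.9
gripper_force: 68.8
```

```bash
python3 - <<'E'
from h import *
b=cams.get_image("wrist")[100:340,96:416];a=cams.get_image("scene")[70:250,180:330]
cv2.imwrite("pics/c4.png",np.hstack([cv2.resize(a,(350,420),interpolation=2),cv2.resize(b,(440,420),interpolation=2)]))
E
```

```text
(no output)
```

View pics/c4.png

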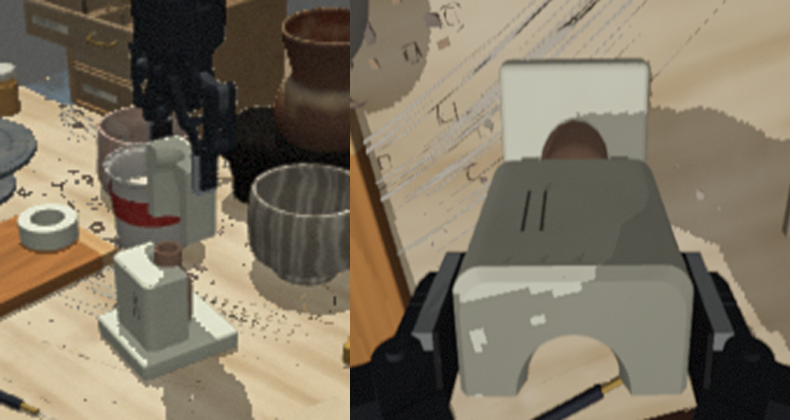

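The thin half is lifted clear and hangs straight. The bottle and thick half are undisturbed, and the ring lies flat on the board. I'll set the thin half down at (540,347).

Call:
{"op": "move_arm", "data": {"plan": [[[-12,44,0],[0,0,0],0.65],[[-12,44,0],[0,0,0],0.65],[[-13,44,0],[0,0,0],0.65],[[-13,44,0],[0,0,0],0.65],[[-13,45.5,-20],[0,0,0],0.65],[[0,0,-40],[0,0,0],0.65],[[0,0,-30],[0,0,0],0.65],[[0,0,-8],[0,0,0],0.65],[[0,0,-3],[0,0,0],0.65],[[0,0,0],[0,0,0],0.65]]}}

```text
clock: 17.75
eef_pos: [539.5, 346.9, 36.6]
tool_rot: [-3.14, -0.001, -0.256]
force: [0.3, -0.1, -1.5]
width: 69.0
gripper_force: 68.8
```

Call:
{"op": "move_arm", "data": {"plan": [[[0,0,-2],[0,0,0],0.65],[[0,0,-1.5],[0,0,0],0.65],[[0,0,0],[0,0,0],0.65]]}}

```text
clock: 18.12
eef_pos: [539.3, 346.9, 33.4]
tool_rot: [-3.141, -0.001, -0.256]
force: [-1.0, -0.7, 5.8]
width: 68.9
gripper_force: 69.5
```

Call:
{"op": "move_arm", "data": {"plan": [[[0,0,0],[0,0,0],0.85],[[0,0,0],[0,0,0],1],[[0,0,0],[0,0,0],1],[[0,0,15],[0,0,0],1],[[0,0,40],[0,0,0],1],[[0,0,50],[0,0,0],1],[[5.5,-50,0],[0,0,0],1],[[5.5,-50,0],[0,0,0],1],[[5.5,-50,0],[0,0,0],1],[[7,-61.5,0],[0,0,0],1]]}}

```text
clock: 19.38
eef_pos: [562.8, 134.8, 138.5]
tool_rot: [-3.14, -0.002, -0.254]
force: [1.2, -0.6, 0.7]
width: 85.5
gripper_force: 0.0
```

Call:
{"op": "move_arm", "data": {"plan": [[[0,0,0],[0,0,0],1],[[0,0,0],[0,0,0],1],[[0,0,0],[0,0,0],1]]}}

```text
clock: 19.75
eef_pos: [562.1, 137.3, 137.6]
tool_rot: [-3.14, -0.0, -0.253]
force: [0.3, -0.1, -0.2]
width: 85.5
gripper_force: 0.0
```

Call:
{"op": "move_arm", "data": {"plan": [[[1,-1.9,-20],[0,0,0],1],[[0,0,-20],[0,0,0],1],[[0,0,-20],[0,0,0],1],[[0,0,-20],[0,0,0],1],[[0,0,-15],[0,0,0],1],[[0,0,-7.5],[0,0,0],1],[[0,0,0],[0,0,0],0.87],[[0,0,0],[0,0,0],0.85],[[0,0,0],[0,0,0],0.83]]}}

```text
clock: 20.88
eef_pos: [564.1, 133.9, 35.5]
tool_rot: [-3.14, -0.002, -0.256]
force: [-0.1, 0.8, 1.3]
width: 70.8
gripper_force: 0.6
```

Call:
{"op": "move_arm", "data": {"plan": [[[0,0,0],[0,0,0],0.825],[[0,0,0],[0,0,0],0.82]]}}

```text
clock: 21.12
eef_pos: [564.1, 134.1, 35.3]
tool_rot: [-3.14, -0.002, -0.255]
force: [0.1, 3.1, 2.0]
width: 70.3
gripper_force: 1.5
```

Call:
{"op": "move_arm", "data": {"plan": [[[-0.2,0.8,0],[0,0,0],0.82],[[0,0,0],[0,0,0],0.815],[[0,0,0],[0,0,0],0.81]]}}

```text
clock: 21.5
eef_pos: [563.7, 134.2, 35.1]
tool_rot: [-3.141, -0.001, -0.256]
force: [1.8, 2.2, 5.8]
width: 69.6
gripper_force: 26.1
```

Call:
{"op": "move_arm", "data": {"plan": [[[0,0,0],[0,0,0],0.78],[[0,0,0],[0,0,0],0.7],[[0,0,0],[0,0,0],0.65],[[0,0,0],[0,0,0],0.65]]}}

```text
clock: 22.0
eef_pos: [563.7, 134.2, 35.4]
tool_rot: [-3.141, -0.001, -0.256]
force: [1.1, 2.5, 7.8]
width: 69.2
gripper_force: 67.1
```

Call:
{"op": "move_arm", "data": {"plan": [[[0,0,2],[0,0,0],0.65],[[0,0,5],[0,0,0],0.65],[[0,0,10],[0,0,0],0.65],[[0,0,10],[0,0,0],0.65],[[0,0,0],[0,0,0],0.65]]}}

```text
clock: 22.62
eef_pos: [563.9, 134.1, 62.9]
tool_rot: [-3.141, -0.002, -0.256]
force: [-0.0, 0.1, -3.0]
width: 69.0
gripper_force: 68.4
```

Call:
{"op": "move_arm", "data": {"plan": [[[0,0,15],[0,0,0],0.65],[[0,0,20],[0,0,0],0.65],[[0,0,20],[0,0,0],0.65],[[0,0,21],[0,0,0],0.65],[[-18,42,0],[0,0,0],0.65],[[-18,42,0],[0,0,0],0.65],[[-18,43,0],[0,0,0],0.65],[[-18,43,0],[0,0,0],0.65],[[-18,43,0],[0,0,0],0.65],[[0,0,0],[0,0,0],0.65]]}}

```text
clock: 23.88
eef_pos: [469.8, 352.8, 138.3]
tool_rot: [-3.138, 0.002, -0.247]
force: [0.2, -1.0, -3.0]
width: 68.9
gripper_force: 69.1
```

Call:
{"op": "move_arm", "data": {"plan": [[[0,0,-20],[0,0,0],0.65],[[0,0,-40],[0,0,0],0.65],[[0,0,-30],[0,0,0],0.65],[[0,0,-10],[0,0,0],0.65],[[0,0,-3],[0,0,0],0.65],[[0,0,0],[0,0,0],0.65]]}}

```text
clock: 24.62
eef_pos: [473.9, 347.3, 35.8]
tool_rot: [-3.14, -0.001, -0.256]
force: [0.7, 0.3, -2.9]
width: 68.8
gripper_force: 69.0
```

Call:
{"op": "move_arm", "data": {"plan": [[[0,0,-1.5],[0,0,0],0.65],[[0,0,-1],[0,0,0],0.65],[[0,0,0],[0,0,0],0.65]]}}

```text
clock: 25.0
eef_pos: [473.7, 347.4, 33.4]
tool_rot: [-3.14, -0.001, -0.256]
force: [-0.5, -1.0, 5.8]
width: 68.9
gripper_force: 70.0
```

Resting. I'll recompute the bat centre from the saved views at the corrected height.

```bash
python3 - <<'E'
from h import *
L=lambda f:dict(zip(("eef_pos","tool_rot"),np.load(f).reshape(2,3)))
for n,c,st in(("wrist",[(197,16),(306,17),(299,125),(197,121)],L("w1.npy")),("wrist",np.array([(569,105),(720,117),(697,257),(548,250)])/1.5,L("w2.npy")),("side",[(327,214),(383,240),(362,283),(306,251)],None),("scene",[(313,245),(365,284),(312,305),(268,265)],None)):
    P=onz(n,c,1,st);print(P.mean(0).round(1),[np.hypot(*(P[i]-P[i-1])[:2]).round(0) for i in range(4)],P[:,:2].tolist())
E
```

```text
[535.7 -89.2   1. ] [np.float64(130.0), np.float64(135.0), np.float64(134.0), np.float64(138.0)] [[617.3, -44.3], [580.2, -174.3], [451.7, -134.8], [493.6, -3.3]]
[532.9 -94.5   1. ] [np.float64(130.0), np.float64(137.0), np.float64(129.0), np.float64(146.0)] [[616.4, -46.4], [574.3, -176.7], [448.8, -147.1], [492.2, -7.8]]
[535.6 -89.6   1. ] [np.float64(112.0), np.float64(144.0), np.float64(121.0), np.float64(141.0)] [[610.7, -37.8], [571.9, -176.0], [456.4, -138.9], [503.5, -5.7]]
[533.4 -88.    1. ] [np.float64(109.0), np.float64(137.0), np.float64(112.0), np.float64(124.0)] [[595.8, -36.2], [576.2, -171.5], [471.4, -133.4], [490.1, -10.7]]
```

Call:
{"op": "move_arm", "data": {"plan": [[[0,0,0],[0,0,0],0.85],[[0,0,0],[0,0,0],1],[[0,0,0],[0,0,0],1],[[0,0,15],[0,0,0],1],[[0,0,40],[0,0,0],1],[[0,0,50],[0,0,0],1],[[22,-44,0],[0,0,0],1],[[22,-44,0],[0,0,0],0.6],[[22,-43,0],[0,0,0],0.6],[[22,-43,0],[0,0,0],0.6]]}}

```text
clock: 26.25
eef_pos: [562.0, 171.7, 138.4]
tool_rot: [-3.141, -0.001, -0.256]
force: [0.2, -0.6, 0.7]
width: 51.3
gripper_force: 0.0
```

Call:
{"op": "move_arm", "data": {"plan": [[[22,-43,0],[0,0,0],0.6],[[0,0,0],[0,0,0],0.6],[[0,0,0],[0,0,0],0.6],[[0,0,0],[0,0,0],0.6]]}}

```text
clock: 26.75
eef_pos: [582.5, 131.9, 137.6]
tool_rot: [-3.141, 0.0, -0.253]
force: [-0.1, 0.5, 1.5]
width: 51.3
gripper_force: 0.0
```

```bash
python3 - <<'E'
from h import *
s=status.read_state();im=cams.get_image("wrist");cv2.imwrite("pics/w7.png",im);print(s["eef_pos"],s["tool_rot"])
P=[[584.2,130,z] for z in(94,72,s["eef_pos"][2])];print(proj("wrist",P,s))
cv2.imwrite("pics/w7c.png",np.hstack([cv2.resize(im[100:340,96:416],(560,420),interpolation=2),cv2.resize(cams.get_image("scene")[130:250,170:240],(240,420),interpolation=2)]))
E
```

```text
[582.47403374 131.89605946 137.56079669] [-3.14066233e+00  3.18985351e-04 -2.53317297e-01]
[[261.4 196.9]
 [261.2 186.2]
 [262.  224.9]]
```

View pics/w7c.png

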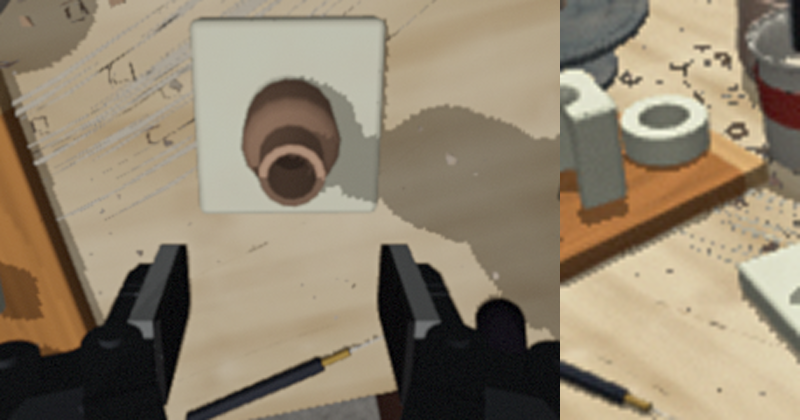

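The bottle stands upright on the base with its mouth at crop (292,176), and the ring and halves stand on the board. Finger midpoint and mouth give an aim point of about (583.2,129.4). The bat centre from the four views is about (535,-89.5).

Call:
{"op": "move_arm", "data": {"plan": [[[0.7,-2.5,-20],[0,0,0],0.6],[[0,0,-20],[0,0,0],0.6],[[0,0,-16],[0,0,0],0.6],[[0,0,-8.5],[0,0,0],0.6],[[0,0,0],[0,0,0],0.5],[[0,0,0],[0,0,0],0.42],[[0,0,0],[0,0,0],0.37],[[0,0,0],[0,0,0],0.34]]}}

```text
clock: 27.85
eef_pos: [584.0, 127.5, 73.2]
tool_rot: [-3.141, -0.001, -0.256]
force: [0.0, -0.4, -0.6]
width: 28.9
gripper_force: 0.0
```

Call:
{"op": "move_arm", "data": {"plan": [[[0,0,0],[0,0,0],0.33],[[0,0,0],[0,0,0],0.32]]}}

```text
clock: 28.1
eef_pos: [583.9, 127.7, 72.8]
tool_rot: [-3.141, -0.0, -0.256]
force: [-0.4, 0.2, -0.6]
width: 27.6
gripper_force: 0.2
```

Call:
{"op": "move_arm", "data": {"plan": [[[0,0,0],[0,0,0],0.37],[[0.2,1.4,0],[0,0,0],0.36],[[0,0,0],[0,0,0],0.33],[[0,0,0],[0,0,0],0.32]]}}

```text
clock: 28.6
eef_pos: [583.9, 128.9, 72.7]
tool_rot: [3.142, 0.0, -0.256]
force: [-0.2, 0.1, 0.1]
width: 27.4
gripper_force: 0.0
```

Call:
{"op": "move_arm", "data": {"plan": [[[0,0,0],[0,0,0],0.31],[[0,0,0],[0,0,0],0.305]]}}

```text
clock: 28.85
eef_pos: [583.9, 128.7, 72.7]
tool_rot: [3.141, -0.0, -0.256]
force: [-0.3, 0.1, -0.6]
width: 26.3
gripper_force: 0.2
```

Call:
{"op": "move_arm", "data": {"plan": [[[0,0,0],[0,0,0],0.3],[[0,0,0],[0,0,0],0.295]]}}

```text
clock: 29.1
eef_pos: [584.0, 128.8, 72.8]
tool_rot: [3.141, -0.0, -0.256]
force: [-0.6, -0.0, 1.1]
width: 25.2
gripper_force: 4.8
```

Call:
{"op": "move_arm", "data": {"plan": [[[0,0,0],[0,0,0],0.285],[[0,0,0],[0,0,0],0.28],[[0,0,0],[0,0,0],0.275]]}}

```text
clock: 29.48
eef_pos: [584.0, 128.8, 72.9]
tool_rot: [3.142, -0.0, -0.256]
force: [-1.0, -0.5, 2.9]
width: 23.6
gripper_force: 20.9
```

Call:
{"op": "move_arm", "data": {"plan": [[[0,0,3],[0,0,0],0.275],[[0,0,7],[0,0,0],0.275],[[0,0,10],[0,0,0],0.275],[[0,0,0],[0,0,0],0.275]]}}

```text
clock: 29.98
eef_pos: [584.9, 129.3, 93.9]
tool_rot: [-3.14, -0.002, -0.256]
force: [0.2, -0.2, -1.1]
width: 24.2
gripper_force: 20.6
```

The bottle is lifted. I'll carry it gently to the bat.

Call:
{"op": "move_arm", "data": {"plan": [[[-1,-6,6],[0,0,0],0.275],[[-3,-15,4],[0,0,0],0.275],[[-6,-27,0],[0,0,0],0.275],[[-6,-27,0],[0,0,0],0.275],[[-6,-27,0],[0,0,0],0.275],[[-6,-27,0],[0,0,0],0.275],[[-7,-27,0],[0,0,0],0.275],[[-7,-27,0],[0,0,0],0.275],[[-5,-22,0],[0,0,0],0.275],[[-2.5,-13.5,0],[0,0,0],0.275]]}}

```text
clock: 31.22
eef_pos: [533.5, -92.1, 102.9]
tool_rot: [3.141, 0.0, -0.259]
force: [0.0, 0.1, -1.1]
width: 23.8
gripper_force: 20.6
```

Call:
{"op": "move_arm", "data": {"plan": [[[0,0,-10],[0,0,0],0.275],[[0,0,-15],[0,0,0],0.275],[[0,0,-12],[0,0,0],0.275],[[0,0,-5],[0,0,0],0.275],[[0,0,-3],[0,0,0],0.275],[[0,0,0],[0,0,0],0.275]]}}

```text
clock: 31.98
eef_pos: [534.5, -89.4, 57.6]
tool_rot: [3.142, -0.0, -0.256]
force: [-0.6, 0.2, -1.1]
width: 24.0
gripper_force: 20.6
```

```bash
python3 - <<'E'
from h import *
s=status.read_state();im=cams.get_image("wrist");cv2.imwrite("pics/w8.png",im);np.save("w8.npy",np.r_[s["eef_pos"],s["tool_rot"]])
cv2.imwrite("pics/w8c.png",np.hstack([cv2.resize(im[60:340,76:436],(514,400),interpolation=2),cv2.resize(cams.get_image("scene")[170:320,250:380],(280,400),interpolation=2)]));print(s["eef_pos"])
E
```

```text
[534.53063376 -89.43581806  57.62556499]
```

View pics/w8c.png

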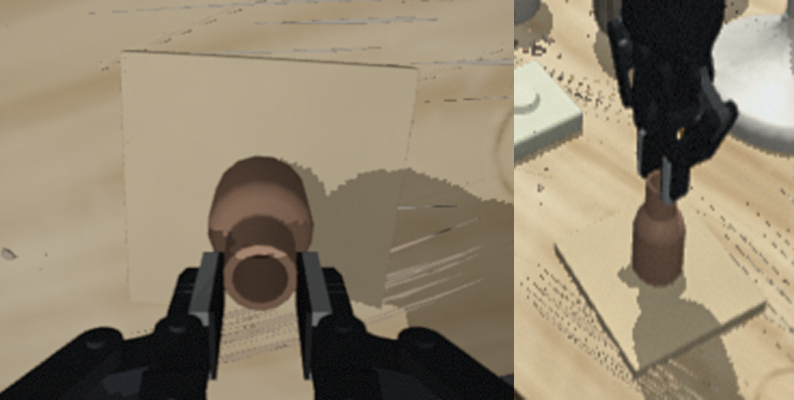

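The bottle is upright just above the bat. The bat's corners in the crop are (122,52), (418,68), (384,306) and (129,300).

```bash
python3 - <<'E'
from h import *
s=dict(zip(("eef_pos","tool_rot"),np.load("w8.npy").reshape(2,3)))
f=lambda c,z:onz("wrist",np.array(c)*.7004+[76,60],z,s)
P=f([(122,52),(418,68),(384,306),(129,300)],1);print(P[:,:2].tolist(),P.mean(0),[np.hypot(*(P[i]-P[i-1])[:2]).round(0) for i in range(4)])
# body silhouette widest left/right at ~z 20..40 ; mouth centre
print(f([(260,278)],79),f([(209,225),(312,225)],30))
E
```

```text
[[616.5, -44.1], [574.9, -175.3], [451.2, -137.8], [490.4, -2.3]] [533.25  -89.875   1.   ] [np.float64(133.0), np.float64(138.0), np.float64(129.0), np.float64(141.0)]
[[530.7 -87.7  79. ]] [[ 534.7  -64.9   30. ]
 [ 523.  -109.8   30. ]]
```

Call:
{"op": "move_arm", "data": {"plan": [[[2,-1.5,0],[0,0,0],0.275],[[0,0,-1],[0,0,0],0.275],[[0,0,-0.7],[0,0,0],0.275],[[0,0,0],[0,0,0],0.275]]}}

```text
clock: 32.58
eef_pos: [536.4, -91.1, 56.0]
tool_rot: [3.142, 0.0, -0.256]
force: [-1.0, -0.4, -1.3]
width: 24.4
gripper_force: 20.6
```

Call:
{"op": "move_arm", "data": {"plan": [[[0,0,-0.7],[0,0,0],0.275],[[0,0,0],[0,0,0],0.275]]}}

```text
clock: 32.83
eef_pos: [536.6, -91.2, 55.8]
tool_rot: [3.142, -0.0, -0.256]
force: [-0.9, 0.4, 5.1]
width: 24.2
gripper_force: 21.2
```

Call:
{"op": "move_arm", "data": {"plan": [[[0,0,0.3],[0,0,0],0.29],[[0,0,0],[0,0,0],0.305],[[0,0,0],[0,0,0],0.33],[[0,0,0],[0,0,0],0.4],[[0,0,0],[0,0,0],0.5],[[0,0,0],[0,0,0],0.6],[[0,0,5],[0,0,0],0.6],[[0,0,20],[0,0,0],0.6],[[0,0,25],[0,0,0],0.6],[[0,0,35],[0,0,0],1]]}}

```text
clock: 34.08
eef_pos: [535.8, -91.0, 141.2]
tool_rot: [3.141, 0.001, -0.256]
force: [-0.1, 0.1, -0.5]
width: 67.7
gripper_force: 0.0
```

```bash
python3 - <<'E'
from h import *
s=status.read_state();print(s["eef_pos"],s["force"]);im=cams.get_image("scene");cv2.imwrite("pics/s9.png",im)
# clay-coloured blob on bat: upright => axis near image-vertical like before
h=cv2.cvtColor(im,cv2.COLOR_BGR2HSV)[170:320,250:400];m=cv2.inRange(h,(0,60,40),(12,255,200))
n,_,st,c=cv2.connectedComponentsWithStats(m);i=1+st[1:,4].argmax();print(st[i]+[250,170,0,0,0],c[i]+[250,170])
print(proj("scene",[[534.5,-89.5,1],[534.5,-89.5,77]]))
E
```

```text
[535.8135884  -90.98220682 141.18109006] [-0.08055161  0.06278939 -0.46714156]
[307 235  23  43 517] [318.2688588  256.99226306]
[[314.8 273.4]
 [317.3 242.2]]
```

The bottle stands on the bat's centre, upright: the blob spans rows 235–278 as expected. Now I'll return for the thick half.

Call:
{"op": "move_arm", "data": {"plan": [[[-7,48,0],[0,0,0],1],[[-7,48,0],[0,0,0],1],[[-7,49,0],[0,0,0],1],[[-7,49,0],[0,0,0],1],[[-7,49,0],[0,0,0],1],[[-7,49,0],[0,0,0],1],[[-7,49,0],[0,0,0],1],[[-7,49,0],[0,0,0],1],[[-6,48,0],[0,0,0],1],[[0,0,0],[0,0,0],1]]}}

```text
clock: 35.38
eef_pos: [472.5, 352.7, 140.7]
tool_rot: [-3.138, 0.001, -0.248]
force: [1.4, -0.6, -0.6]
width: 85.4
gripper_force: 0.0
```

Call:
{"op": "move_arm", "data": {"plan": [[[0,0,-20],[0,0,0],1],[[0,0,0],[0,0,0],1],[[0,0,0],[0,0,0],1],[[0,0,0],[0,0,0],1]]}}

```text
clock: 35.88
eef_pos: [475.1, 346.8, 121.4]
tool_rot: [-3.141, -0.001, -0.256]
force: [0.4, 0.6, 0.6]
width: 85.3
gripper_force: 0.0
```

Call:
{"op": "move_arm", "data": {"plan": [[[-1.4,0.6,-20],[0,0,0],1],[[0,0,-25],[0,0,0],1],[[0,0,-25],[0,0,0],1],[[0,0,-17.5],[0,0,0],1],[[0,0,0],[0,0,0],0.87],[[0,0,0],[0,0,0],0.87],[[0,0,0],[0,0,0],0.87]]}}

```text
clock: 36.75
eef_pos: [473.7, 348.0, 34.1]
tool_rot: [-3.14, -0.001, -0.256]
force: [-0.4, -0.9, -0.6]
width: 74.0
gripper_force: 0.0
```

Call:
{"op": "move_arm", "data": {"plan": [[[0,-0.6,0],[0,0,0],0.84],[[0,0,0],[0,0,0],0.82],[[0,0,0],[0,0,0],0.78],[[0,0,0],[0,0,0],0.65],[[0,0,0],[0,0,0],0.65],[[0,0,0],[0,0,0],0.65]]}}

```text
clock: 37.5
eef_pos: [473.6, 347.3, 34.1]
tool_rot: [-3.14, -0.001, -0.256]
force: [-0.4, 0.5, 6.3]
width: 69.6
gripper_force: 69.1
```

Call:
{"op": "move_arm", "data": {"plan": [[[0,0,10],[0,0,0],0.65],[[0,0,30],[0,0,0],0.65],[[0,0,35],[0,0,0],0.65],[[0,0,30],[0,0,0],0.65],[[18,-42,0],[0,0,0],0.65],[[18,-43,0],[0,0,0],0.65],[[18,-43,0],[0,0,0],0.65],[[18,-43,0],[0,0,0],0.65],[[18,-42,-20],[0,0,0],0.65],[[0,0,-40],[0,0,0],0.65]]}}

```text
clock: 38.75
eef_pos: [566.5, 128.0, 79.2]
tool_rot: [3.141, -0.006, -0.264]
force: [0.3, 1.0, -3.9]
width: 68.7
gripper_force: 69.4
```

Call:
{"op": "move_arm", "data": {"plan": [[[0,0,-25],[0,0,0],0.65],[[0,0,0],[0,0,0],0.65],[[0,0,0],[0,0,0],0.65],[[0,0,0],[0,0,0],0.65]]}}

```text
clock: 39.25
eef_pos: [564.1, 134.4, 54.5]
tool_rot: [-3.14, -0.002, -0.256]
force: [0.4, 0.2, -2.7]
width: 69.0
gripper_force: 69.3
```

Call:
{"op": "move_arm", "data": {"plan": [[[-0.4,-0.2,-8],[0,0,0],0.65],[[0,0,-6],[0,0,0],0.65],[[0,0,-2],[0,0,0],0.65],[[0,0,0],[0,0,0],0.65],[[0,0,0],[0,0,0],0.65]]}}

```text
clock: 39.88
eef_pos: [562.8, 133.7, 37.2]
tool_rot: [-3.141, -0.0, -0.256]
force: [0.1, -0.4, -3.2]
width: 68.9
gripper_force: 69.4
```

Call:
{"op": "move_arm", "data": {"plan": [[[0,0,-1.5],[0,0,0],0.65],[[0,0,-1],[0,0,0],0.65],[[0,0,0],[0,0,0],0.65]]}}

```text
clock: 40.25
eef_pos: [563.0, 133.8, 36.1]
tool_rot: [-3.141, -0.001, -0.256]
force: [-2.2, -0.8, 8.5]
width: 68.5
gripper_force: 71.0
```

Call:
{"op": "move_arm", "data": {"plan": [[[0,0,1.5],[0,0,0],0.65],[[0.7,0.4,0],[0,0,0],0.65],[[0,0,0],[0,0,0],0.65],[[0,0,-1.2],[0,0,0],0.65],[[0,0,0],[0,0,0],0.65]]}}

```text
clock: 40.88
eef_pos: [563.4, 134.1, 36.1]
tool_rot: [-3.141, -0.0, -0.256]
force: [-3.0, -1.5, 9.5]
width: 69.1
gripper_force: 71.1
```

Call:
{"op": "move_arm", "data": {"plan": [[[0,0,0],[0,0,0],0.85],[[0,0,0],[0,0,0],1],[[0,0,0],[0,0,0],1],[[0,0,15],[0,0,0],1],[[0,0,40],[0,0,0],1],[[0,0,40],[0,0,0],1],[[-6,53,0],[0,0,0],1],[[-6,53,0],[0,0,0],1],[[-6,53,0],[0,0,0],1],[[-6,53.5,0],[0,0,0],1]]}}

```text
clock: 42.12
eef_pos: [539.4, 348.4, 131.2]
tool_rot: [-3.141, -0.001, -0.256]
force: [2.1, 0.9, -0.3]
width: 84.9
gripper_force: 0.0
```

Call:
{"op": "move_arm", "data": {"plan": [[[0,0,-20],[0,0,0],1],[[0,0,0],[0,0,0],1],[[0,0,0],[0,0,0],1],[[0,0,0],[0,0,0],1]]}}

```text
clock: 42.62
eef_pos: [540.3, 345.8, 111.0]
tool_rot: [-3.141, -0.001, -0.258]
force: [0.7, -0.5, 0.1]
width: 85.4
gripper_force: 0.0
```

Call:
{"op": "move_arm", "data": {"plan": [[[-0.8,0.8,-20],[0,0,0],1],[[0,0,-25],[0,0,0],1],[[0,0,-20],[0,0,0],1],[[0,0,-12],[0,0,0],1],[[0,0,0],[0,0,0],0.87],[[0,0,0],[0,0,0],0.87],[[0,0,0],[0,0,0],0.87]]}}

```text
clock: 43.5
eef_pos: [539.1, 347.8, 33.8]
tool_rot: [-3.14, -0.001, -0.256]
force: [-0.0, 0.3, 0.7]
width: 74.5
gripper_force: 0.0
```

Call:
{"op": "move_arm", "data": {"plan": [[[0.2,-0.9,0],[0,0,0],0.84],[[0,0,0],[0,0,0],0.82],[[0,0,0],[0,0,0],0.78],[[0,0,0],[0,0,0],0.65],[[0,0,0],[0,0,0],0.65],[[0,0,0],[0,0,0],0.65]]}}

```text
clock: 44.25
eef_pos: [539.3, 346.8, 34.0]
tool_rot: [-3.141, -0.001, -0.256]
force: [-0.5, -1.1, 5.5]
width: 69.1
gripper_force: 69.4
```

Call:
{"op": "move_arm", "data": {"plan": [[[0,0,10],[0,0,0],0.65],[[0,0,30],[0,0,0],0.65],[[0,0,35],[0,0,0],0.65],[[0,0,30],[0,0,0],0.65],[[13,-44,0],[0,0,0],0.65],[[13,-44,0],[0,0,0],0.65],[[13,-45,0],[0,0,0],0.65],[[13,-45,0],[0,0,0],0.65],[[14.6,-44.6,0],[0,0,0],0.65],[[0,0,0],[0,0,0],0.65]]}}

```text
clock: 45.5
eef_pos: [606.6, 117.0, 138.1]
tool_rot: [3.138, -0.002, -0.264]
force: [-0.3, 0.6, -1.2]
width: 69.2
gripper_force: 68.5
```

Call:
{"op": "move_arm", "data": {"plan": [[[0,0,0],[0,0,0],0.65],[[0,0,0],[0,0,0],0.65],[[0,0,0],[0,0,0],0.65]]}}

```text
clock: 45.88
eef_pos: [604.9, 125.5, 137.9]
tool_rot: [-3.141, 0.0, -0.254]
force: [0.5, 0.5, -1.8]
width: 68.7
gripper_force: 68.5
```

Call:
{"op": "move_arm", "data": {"plan": [[[1,-0.5,-10],[0,0,0],0.65],[[0,0,-20],[0,0,0],0.65],[[0,0,-18],[0,0,0],0.65],[[0,0,0],[0,0,0],0.65],[[0,0,0],[0,0,0],0.65]]}}

```text
clock: 46.5
eef_pos: [606.7, 123.5, 90.0]
tool_rot: [-3.141, -0.0, -0.256]
force: [0.3, 0.0, -1.0]
width: 68.6
gripper_force: 68.5
```

Call:
{"op": "move_arm", "data": {"plan": [[[0,0,-20],[0,0,0],0.65],[[0,0,-20],[0,0,0],0.65],[[0,0,-8],[0,0,0],0.65],[[0,0,0],[0,0,0],0.65],[[0,0,0],[0,0,0],0.65]]}}

```text
clock: 47.12
eef_pos: [607.2, 123.6, 42.9]
tool_rot: [-3.141, -0.002, -0.256]
force: [0.2, 0.4, -1.0]
width: 68.9
gripper_force: 68.5
```

Call:
{"op": "move_arm", "data": {"plan": [[[-1.7,0.4,0],[0,0,0],0.65],[[-1.7,0.4,-3],[0,0,0],0.65],[[0,0,-3],[0,0,0],0.65],[[0,0,0],[0,0,0],0.65],[[0,0,0],[0,0,0],0.65]]}}

```text
clock: 47.75
eef_pos: [602.9, 124.3, 36.0]
tool_rot: [-3.142, 0.0, -0.256]
force: [-1.3, 0.2, 0.5]
width: 68.5
gripper_force: 68.7
```

Call:
{"op": "move_arm", "data": {"plan": [[[0,0,-0.7],[0,0,0],0.65],[[0,0,0],[0,0,0],0.65]]}}

```text
clock: 48.0
eef_pos: [602.9, 124.3, 36.0]
tool_rot: [-3.141, -0.0, -0.256]
force: [-1.9, -0.9, 7.0]
width: 68.8
gripper_force: 69.6
```

Call:
{"op": "move_arm", "data": {"plan": [[[0,0,0.7],[0,0,0],0.65],[[-0.6,0.7,0],[0,0,0],0.65],[[0,0,0],[0,0,0],0.65],[[0,0,0],[0,0,0],0.65]]}}

```text
clock: 48.5
eef_pos: [602.9, 124.3, 36.0]
tool_rot: [3.141, -0.001, -0.256]
force: [0.7, -2.4, 1.5]
width: 69.2
gripper_force: 69.0
```

Call:
{"op": "move_arm", "data": {"plan": [[[-0.6,0.2,0],[0,0,0],0.65],[[0,0,0],[0,0,0],0.65],[[0,0,0],[0,0,0],0.65]]}}

```text
clock: 48.88
eef_pos: [602.0, 125.2, 36.0]
tool_rot: [-3.141, -0.001, -0.256]
force: [0.9, -1.3, 2.0]
width: 69.0
gripper_force: 68.9
```

Call:
{"op": "move_arm", "data": {"plan": [[[-0.6,0.2,0],[0,0,0],0.65],[[0,0,0],[0,0,0],0.65],[[0,0,0],[0,0,0],0.65]]}}

```text
clock: 49.25
eef_pos: [601.5, 125.6, 36.0]
tool_rot: [-3.141, -0.001, -0.256]
force: [1.9, -0.6, -0.6]
width: 68.9
gripper_force: 68.8
```

Call:
{"op": "move_arm", "data": {"plan": [[[-0.6,0.1,0],[0,0,0],0.65],[[0,0,0],[0,0,0],0.65],[[0,0,0],[0,0,0],0.65]]}}

```text
clock: 49.62
eef_pos: [600.9, 125.7, 36.0]
tool_rot: [-3.141, -0.001, -0.256]
force: [2.6, -0.5, -0.5]
width: 68.8
gripper_force: 68.7
```

Call:
{"op": "move_arm", "data": {"plan": [[[0,0,-0.5],[0,0,0],0.65],[[0,0,0],[0,0,0],0.65]]}}

```text
clock: 49.88
eef_pos: [600.9, 125.7, 36.0]
tool_rot: [-3.141, -0.001, -0.256]
force: [2.1, 0.6, 5.5]
width: 69.2
gripper_force: 69.2
```

Call:
{"op": "move_arm", "data": {"plan": [[[0,0,0],[0,0,0],0.85],[[0,0,0],[0,0,0],1],[[0,0,0],[0,0,0],1],[[0,0,15],[0,0,0],1],[[0,0,40],[0,0,0],1],[[0,0,40],[0,0,0],1],[[-30,-2,24],[0,0,0],1],[[-31,-2,24],[0,0,0],1],[[0,0,0],[0,0,0],1],[[0,0,0],[0,0,0],1]]}}

```text
clock: 51.12
eef_pos: [540.3, 121.5, 179.0]
tool_rot: [-3.141, -0.002, -0.256]
force: [0.3, 0.3, -0.1]
width: 85.5
gripper_force: 0.0
```

Call:
{"op": "move_arm", "data": {"plan": [[[0,0,0],[0,0,0],1],[[0,0,0],[0,0,0],1]]}}

```text
clock: 51.38
eef_pos: [539.7, 121.3, 177.7]
tool_rot: [3.141, 0.001, -0.256]
force: [0.2, 0.2, -0.1]
width: 85.2
gripper_force: 0.0
```

```bash
python3 - <<'E'
from h import *
s=status.read_state();im=cams.get_image("wrist");cv2.imwrite("pics/w10.png",im);np.save("w10.npy",np.r_[s["eef_pos"],s["tool_rot"]]);print(s["eef_pos"],s["tool_rot"])
g=cv2.cvtColor(im,6)
U=np.array([.968,-.251]);V=np.array([.251,.968])
def px(u,v,z=84): return proj("wrist",[np.r_[u*U+v*V,z]],s)[0]
for dv in(-30,-24,24,30):
    print(dv,[int(cv2.getRectSubPix(g,(3,1),tuple(map(float,px(u,272.5+dv)))).mean()) for u in np.arange(483,576,1.5)])
for du in(-30,-20,20,28):
    print(du,[int(cv2.getRectSubPix(g,(1,3),tuple(map(float,px(532+du,272.5+v)))).mean()) for v in np.arange(-40,41,1.5)])
a=im.astype(int)
for z in(84,):
  print(px(532,272.5))
m=(g<90).astype(np.uint8)
E
```

```text
[539.7071463  121.32388667 177.66409967] [ 3.14096367e+00  8.42446526e-04 -2.56020871e-01]
-30 [119, 120, 121, 121, 125, 148, 160, 172, 185, 187, 187, 187, 187, 187, 187, 187, 186, 188, 186, 187, 187, 187, 187, 187, 186, 187, 187, 187, 187, 186, 187, 187, 187, 187, 186, 186, 187, 186, 186, 186, 187, 187, 186, 186, 186, 186, 186, 186, 185, 186, 185, 182, 175, 167, 167, 158, 170, 184, 184, 184, 184, 184]
-24 [133, 126, 129, 140, 142, 157, 183, 188, 186, 187, 187, 187, 187, 187, 187, 187, 187, 187, 187, 187, 187, 187, 187, 186, 187, 186, 187, 186, 187, 186, 187, 187, 187, 187, 186, 186, 187, 186, 186, 186, 186, 186, 186, 185, 186, 186, 186, 185, 185, 186, 186, 185, 185, 186, 182, 168, 150, 110, 181, 185, 185, 185]
24 [168, 169, 167, 167, 160, 161, 186, 187, 187, 187, 187, 186, 187, 187, 186, 187, 187, 186, 187, 187, 186, 186, 186, 187, 186, 187, 187, 186, 186, 186, 186, 186, 187, 186, 186, 186, 186, 186, 186, 186, 186, 186, 185, 186, 186, 186, 186, 186, 186, 186, 185, 185, 185, 185, 180, 166, 134, 176, 185, 184, 184, 184]
30 [165, 164, 164, 164, 163, 163, 172, 183, 186, 187, 187, 187, 1
[... 660 characters left out ...]
86, 186, 187, 187, 187, 187, 186, 187, 186, 187, 187, 186, 186, 187, 187, 187, 186, 187, 187, 187, 187, 187, 186, 182, 169, 162, 159, 159]
20 [120, 129, 131, 132, 139, 150, 186, 186, 185, 186, 186, 185, 186, 186, 186, 186, 186, 186, 186, 186, 186, 186, 185, 186, 186, 186, 186, 186, 186, 186, 186, 186, 186, 185, 186, 185, 186, 186, 186, 186, 186, 186, 186, 185, 186, 185, 185, 186, 185, 186, 179, 166, 164, 130]
28 [117, 128, 129, 129, 146, 159, 170, 184, 186, 185, 186, 185, 185, 185, 185, 185, 185, 186, 186, 185, 185, 186, 186, 186, 185, 186, 186, 185, 185, 186, 186, 185, 186, 185, 185, 185, 185, 185, 185, 185, 185, 185, 185, 185, 185, 185, 185, 185, 186, 183, 177, 167, 152, 152]
[234.1 129. ]
```

No seam shows at all, but the thin half sits about 1 mm sideways of the thick. I'll squeeze both halves' ends together at the seam to align them.

Call:
{"op": "move_arm", "data": {"plan": [[[21,4,-20],[0,0,0],1],[[22.5,4.4,-20],[0,0,0],1],[[0,0,-20],[0,0,0],1],[[0,0,-30],[0,0,0],1],[[0,0,-30],[0,0,0],1],[[0,0,-20],[0,0,0],1],[[0,0,0],[0,0,0],0.9],[[0,0,0],[0,0,0],0.87],[[0,0,0],[0,0,0],0.85]]}}

```text
clock: 52.55
eef_pos: [583.9, 130.0, 39.5]
tool_rot: [-3.141, -0.002, -0.256]
force: [0.1, 0.9, 0.5]
width: 72.7
gripper_force: 0.0
```

Call:
{"op": "move_arm", "data": {"plan": [[[0,0,0],[0,0,0],0.83],[[0,0,0],[0,0,0],0.82],[[0,0,0],[0,0,0],0.81]]}}

```text
clock: 52.92
eef_pos: [583.7, 129.5, 39.4]
tool_rot: [-3.141, -0.001, -0.256]
force: [-1.0, -1.7, 6.4]
width: 69.3
gripper_force: 24.1
```

Call:
{"op": "move_arm", "data": {"plan": [[[0,0,0],[0,0,0],0.8],[[0,0,0],[0,0,0],0.8],[[0,0,0],[0,0,0],1],[[0,0,0],[0,0,0],1],[[0,0,0],[0,0,0],1],[[0,0,20],[0,0,0],1],[[0,0,40],[0,0,0],1],[[0,0,40],[0,0,0],1],[[-4,45,0],[0,0,0],1],[[-4,45,0],[0,0,0],1]]}}

```text
clock: 54.18
eef_pos: [575.5, 220.6, 139.2]
tool_rot: [-3.141, -0.001, -0.258]
force: [-0.0, 0.3, -0.3]
width: 85.5
gripper_force: 0.0
```

Call:
{"op": "move_arm", "data": {"plan": [[[-4,45,0],[0,0,0],1],[[-4,45,0],[0,0,0],1],[[-2,45,0],[0,0,0],1],[[0,0,0],[0,0,0],1],[[0,0,0],[0,0,0],1],[[0,0,0],[0,0,0],1],[[0,0,0],[0,0,0],1]]}}

```text
clock: 55.05
eef_pos: [565.6, 353.4, 138.5]
tool_rot: [3.141, -0.0, -0.258]
force: [-0.3, 0.3, -0.1]
width: 85.6
gripper_force: 0.0
```

```bash
cat > ring.py <<'E'
from h import *
def ring(im,s,guess,ztop):
    "fit outer circle of the bright ring top by bright pixels projected to the plane ztop"
    g=cv2.cvtColor(im,cv2.COLOR_BGR2HSV)
    m=cv2.inRange(g,(0,0,150),(180,45,255))
    ys,xs=np.nonzero(m);P=onz("wrist",np.c_[xs,ys],ztop,s)[:,:2]
    k=np.hypot(*(P-guess).T)<45;P=P[k]
    M=np.zeros((180,180),np.uint8);q=((P-guess)*2+90).astype(int);M[q[:,1].clip(0,179),q[:,0].clip(0,179)]=255
    M=cv2.morphologyEx(M,cv2.MORPH_CLOSE,np.ones((5,5)))
    return M
E
python3 - <<'E'
from ring import *
s=status.read_state();im=cams.get_image("wrist");cv2.imwrite("pics/w11.png",im);np.save("w11.npy",np.r_[s["eef_pos"],s["tool_rot"]]);print(s["eef_pos"],s["tool_rot"])
g0=np.array([608,346.]);M=ring(im,s,g0,34);print((M>0).sum()/4)
for c in cv2.findContours(M,cv2.RETR_CCOMP,cv2.CHAIN_APPROX_NONE)[0]:
    if len(c)>40: (x,y),r=cv2.minEnclosingCircle(c);e=cv2.fitEllipse(c);print("enc",g0+(np.array([x,y])-90)/2,r/2,"ell",g0+(np.array(e[0])-90)/2,np.array(e[1])/4)
E
```

```text
[565.60835164 353.37040258 138.53512713] [ 3.14110830e+00 -3.44807362e-04 -2.57739260e-01]
2244.25
enc [608.72028351 347.70010757] 33.82768249511719 ell [608.71113968 347.79955673] [32.98825455 33.0837822 ]
enc [608.58871078 347.83064651] 20.737762451171875 ell [608.59719086 347.83446503] [19.93883705 20.164114  ]
```

The ring's centre fits at (608.7,347.8) with radius exactly 33. I'll also measure the hollow's mouth from the last mould view, then grip the ring.

```bash
python3 - <<'E'
from h import *
s=dict(zip(("eef_pos","tool_rot"),np.load("w10.npy").reshape(2,3)))
g=cv2.cvtColor(cv2.imread("pics/w10.png"),6)
x0,y0=190,85;m=(g[y0:175,x0:280]<150).astype(np.uint8)
n,l,st,c=cv2.connectedComponentsWithStats(m)
i=l[129-y0,234-x0];print(i,st[i])
k=max(cv2.findContours((l==i).astype(np.uint8),0,1)[0],key=len)[:,0]+[x0,y0]
P=onz("wrist",k,84,s)[:,:2].astype(np.float32);(x,y),r=cv2.minEnclosingCircle(P);e=cv2.fitEllipse(P)
for q in((x,y),e[0]):print(q,"u",q[0]*.968-q[1]*.251,"v",q[0]*.251+q[1]*.968,r,e[1])
E
```

```text
2 [  20   21   46   46 1443]
(583.681640625, 131.3875732421875) u 532.0255472412109 v 273.6872626953125 18.0441951751709 (34.04332733154297, 35.57508087158203)
(583.749267578125, 131.31524658203125) u 532.1091641235352 v 273.6342248535156 18.0441951751709 (34.04332733154297, 35.57508087158203)
```

Call:
{"op": "move_arm", "data": {"plan": [[[21,-3,-20],[0,0,0],1],[[21.8,-3.7,-20],[0,0,0],1],[[0,0,-30],[0,0,0],1],[[0,0,-30],[0,0,0],0.87],[[0,0,-20],[0,0,0],0.87],[[0,0,-7.5],[0,0,0],0.87],[[0,0,0],[0,0,0],0.85],[[0,0,0],[0,0,0],0.85],[[0,0,0],[0,0,0],0.83]]}}

```text
clock: 56.22
eef_pos: [608.5, 348.6, 12.1]
tool_rot: [-3.14, -0.001, -0.256]
force: [0.4, 0.4, 0.1]
width: 71.2
gripper_force: 0.0
```

Call:
{"op": "move_arm", "data": {"plan": [[[0,-1.9,-1.5],[0,0,0],0.83],[[0,0,0],[0,0,0],0.81],[[0,0,0],[0,0,0],0.79],[[0,0,0],[0,0,0],0.77],[[0,0,0],[0,0,0],0.76]]}}

```text
clock: 56.85
eef_pos: [607.9, 346.5, 9.5]
tool_rot: [-3.141, -0.0, -0.256]
force: [0.4, 1.5, 1.1]
width: 64.8
gripper_force: 0.2
```

Call:
{"op": "move_arm", "data": {"plan": [[[0,0,0],[0,0,0],0.75],[[0,0,0],[0,0,0],0.7],[[0,0,0],[0,0,0],0.6],[[0,0,0],[0,0,0],0.6],[[0,0,0],[0,0,0],0.6]]}}

```text
clock: 57.48
eef_pos: [609.4, 345.8, 14.2]
tool_rot: [-3.14, -0.003, -0.256]
force: [-6.2, -5.7, 24.7]
width: 51.2
gripper_force: 19.2
```

The gripper slipped: width 51 with an upward force. I'll use my last picture to see why.

```bash
python3 - <<'E'
from h import *
s=status.read_state();im=cams.get_image("wrist");cv2.imwrite("pics/w12.png",im);sc=cams.get_image("scene");cv2.imwrite("pics/s12.png",sc)
si=cams.get_image("side");cv2.imwrite("pics/si12.png",si)
A=cv2.resize(im[80:340,76:436],(500,361),interpolation=2);B=cv2.resize(sc[110:210,150:240],(300,333),interpolation=2)
C=np.zeros((600,800,3),np.uint8);C[:361,:500]=A;C[:333,500:]=B
C[361:,:300]=cv2.resize(sc[150:240,200:300],(300,239),interpolation=2);C[361:,300:]=cv2.resize(si[130:250,90:300],(500,239))
cv2.imwrite("pics/c12.png",C)
E
```

```text
(no output)
```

View pics/c12.png

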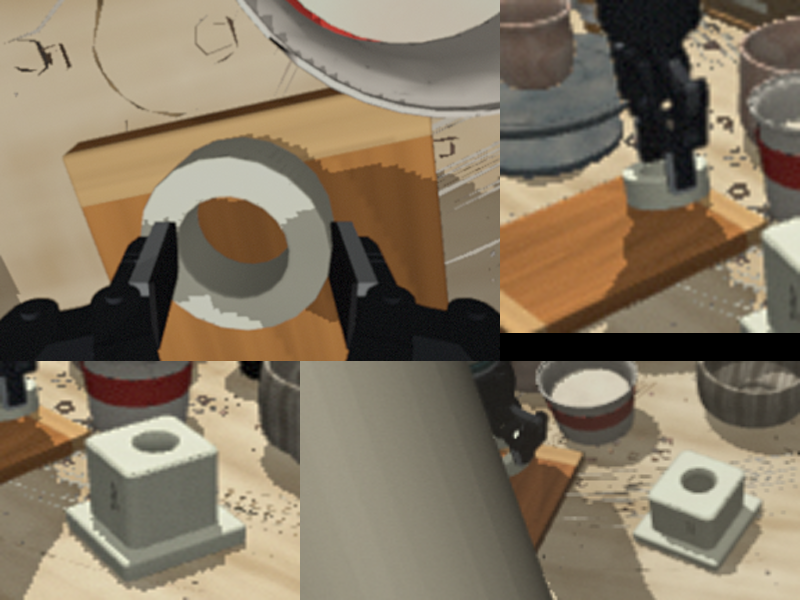

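The mould is closed tight with round, matched hollows. The ring lies on the board, but the fingers have ridden up on its rounded top edge, so I need a lower grip. I'll open and re-measure the ring.

Call:
{"op": "move_arm", "data": {"plan": [[[0,0,0],[0,0,0],0.7],[[0,0,0],[0,0,0],0.9],[[0,0,0],[0,0,0],1],[[0,0,30],[0,0,0],1],[[-20,4,50],[0,0,0],1],[[-23,3,50],[0,0,0],1],[[0,0,0],[0,0,0],1],[[0,0,0],[0,0,0],1],[[0,0,0],[0,0,0],1]]}}

```text
clock: 58.75
eef_pos: [564.4, 352.2, 137.4]
tool_rot: [3.139, 0.002, -0.256]
force: [0.1, -0.2, 0.1]
width: 85.3
gripper_force: 0.0
```

```bash
cat >> ring.py <<'E'
def fit(g0,ztop,name):
    s=status.read_state();im=cams.get_image("wrist");cv2.imwrite(f"pics/{name}.png",im);print(s["eef_pos"],s["tool_rot"])
    g0=np.array(g0,float);M=ring(im,s,g0,ztop)
    for c in cv2.findContours(M,cv2.RETR_CCOMP,cv2.CHAIN_APPROX_NONE)[0]:
        if len(c)>60: e=cv2.fitEllipse(c);q=g0+(np.array(e[0])-90)/2;print(q.round(1),"u",q@[.968,-.251],"v",q@[.251,.968],np.array(e[1])/4)
E
python3 -c "
from ring import *
fit((608,346),34,'w13')"
```

```text
[564.40129598 352.17966063 137.43097684] [ 3.13892786e+00  1.77194182e-03 -2.56491722e-01]
[609.1 349.6] u 501.8696814270019 v 491.2622013130188 [32.98666763 33.08555222]
[608.9 349.7] u 501.66989888000484 v 491.3689643058777 [20.00046349 20.09942436]
```

The ring is flat again (radius 33.0) at (609,349.6). I'll make a lower grip this time.

Call:
{"op": "move_arm", "data": {"plan": [[[22,-2,-20],[0,0,0],1],[[22.3,-1.7,-20],[0,0,0],1],[[0,0,-30],[0,0,0],1],[[0,0,-30],[0,0,0],1],[[0,0,-20],[0,0,0],0.9],[[0,0,0],[0,0,0],0.86],[[0,0,0],[0,0,0],0.86],[[0,0,0],[0,0,0],0.86]]}}

```text
clock: 59.8
eef_pos: [610.2, 350.1, 20.9]
tool_rot: [-3.14, -0.002, -0.256]
force: [0.0, -1.0, 0.7]
width: 73.5
gripper_force: 0.0
```

Call:
{"op": "move_arm", "data": {"plan": [[[-1.5,-1.6,-6],[0,0,0],0.86],[[0,0,-6],[0,0,0],0.86],[[0,0,-3],[0,0,0],0.86],[[0,0,0],[0,0,0],0.86]]}}

```text
clock: 60.3
eef_pos: [607.3, 347.8, 3.9]
tool_rot: [3.141, 0.001, -0.256]
force: [-0.4, 0.5, 0.2]
width: 73.4
gripper_force: 0.0
```

Call:
{"op": "move_arm", "data": {"plan": [[[0,0,-2],[0,0,0],0.86],[[0,0,0],[0,0,0],0.86]]}}

```text
clock: 60.55
eef_pos: [607.6, 347.9, 2.3]
tool_rot: [3.141, 0.0, -0.256]
force: [0.0, -1.1, 0.6]
width: 73.5
gripper_force: 0.0
```

Call:
{"op": "move_arm", "data": {"plan": [[[0,0,-1.5],[0,0,0],0.86],[[0,0,0],[0,0,0],0.84]]}}

```text
clock: 60.8
eef_pos: [607.6, 347.9, 0.8]
tool_rot: [3.141, 0.0, -0.256]
force: [0.8, -0.5, -0.7]
width: 71.7
gripper_force: 0.0
```

Call:
{"op": "move_arm", "data": {"plan": [[[1,0.5,0],[0,0,0],0.82],[[0,0,0],[0,0,0],0.8],[[0,0,0],[0,0,0],0.79]]}}

```text
clock: 61.18
eef_pos: [608.7, 348.4, 0.9]
tool_rot: [-3.142, -0.0, -0.256]
force: [0.1, -0.3, 0.3]
width: 67.5
gripper_force: 0.0
```

Call:
{"op": "move_arm", "data": {"plan": [[[0,0,0],[0,0,0],0.78],[[0,0,0],[0,0,0],0.77],[[0,0,0],[0,0,0],0.76]]}}

```text
clock: 61.55
eef_pos: [608.6, 348.4, 0.9]
tool_rot: [3.142, -0.0, -0.256]
force: [-0.0, 0.6, -0.9]
width: 64.7
gripper_force: 0.0
```

Call:
{"op": "move_arm", "data": {"plan": [[[0,0,0],[0,0,0],0.75],[[0,0,0],[0,0,0],0.74],[[0,0,0],[0,0,0],0.73]]}}

```text
clock: 61.92
eef_pos: [608.8, 348.5, 1.4]
tool_rot: [-3.141, -0.0, -0.256]
force: [-2.7, -2.3, 3.9]
width: 63.4
gripper_force: 45.2
```

```bash
python3 - <<'E'
from ring import *
fit((608,348),34,'w14')
im=cv2.imread("pics/w14.png");g=cv2.cvtColor(im,6)
# finger inner edges vs ring along image rows (dark fingers, bright ring)
for r in(200,220,235,250,265):print(r,g[r,150:370:4].tolist())
E
```

```text
[608.75038213 348.51434996   1.40550024] [-3.14140092e+00 -2.15504275e-04 -2.55809083e-01]
[581.2 368.8] u 470.0281534500122 v 502.8984575023651 [ 3.87219238 15.17341614]
[626.9 349.9] u 519.0381425933838 v 496.1112939414978 [11.77158165 29.16093445]
200 [154, 154, 155, 155, 154, 155, 154, 152, 153, 150, 151, 151, 150, 150, 151, 139, 98, 100, 100, 99, 98, 103, 112, 133, 160, 182, 188, 193, 187, 180, 162, 133, 114, 93, 86, 82, 84, 82, 81, 98, 101, 99, 123, 124, 118, 120, 117, 117, 121, 118, 117, 118, 123, 123, 122]
220 [153, 154, 156, 157, 158, 159, 159, 158, 158, 158, 155, 152, 100, 116, 192, 192, 180, 191, 191, 191, 192, 192, 192, 192, 192, 192, 192, 192, 191, 192, 192, 191, 192, 192, 191, 191, 192, 191, 191, 191, 192, 97, 77, 81, 82, 85, 85, 86, 84, 80, 77, 78, 79, 82, 81]
235 [122, 122, 119, 119, 120, 122, 124, 108, 81, 78, 89, 192, 170, 192, 192, 192, 191, 192, 192, 191, 185, 96, 78, 81, 78, 77, 76, 77, 78, 79, 80, 76, 71, 87, 190, 194, 138, 138, 138, 137, 136, 136, 136, 137, 80, 83, 83, 85, 84, 86, 81, 79, 78, 80, 81]
250 [123, 123, 121, 121, 118, 75, 75, 75, 10, 129, 192, 193, 185, 191, 191, 192, 193, 157, 78, 80, 82, 81, 80, 80, 81, 78, 78, 76, 78, 77, 76, 81, 81, 78, 75, 77, 74, 115, 138, 137, 136, 136, 136, 136, 135, 67, 11, 68, 67, 69, 88, 85, 83, 81, 77]
265 [71, 27, 25, 69, 73, 74, 46, 14, 16, 74, 134, 136, 136, 135, 137, 136, 117, 76, 79, 80, 81, 80, 80, 79, 79, 79, 77, 76, 77, 75, 77, 78, 80, 80, 77, 75, 75, 73, 121, 137, 138, 135, 135, 136, 134, 52, 13, 9, 49, 68, 67, 59, 26, 24, 64]
```

Firm contact now, lower on the ring. I'll lift with just this closure.

Call:
{"op": "move_arm", "data": {"plan": [[[0,0,0],[0,0,0],0.725],[[0,0,3],[0,0,0],0.725],[[0,0,10],[0,0,0],0.725],[[0,0,0],[0,0,0],0.725],[[0,0,0],[0,0,0],0.725]]}}

```text
clock: 62.6
eef_pos: [608.6, 348.4, 13.9]
tool_rot: [-3.142, -0.0, -0.256]
force: [0.4, -0.3, -0.8]
width: 62.8
gripper_force: 54.6
```

Call:
{"op": "move_arm", "data": {"plan": [[[0,0,30],[0,0,0],0.725],[[0,0,35],[0,0,0],0.725],[[0,0,31],[0,0,0],0.725],[[-5,-40,0],[0,0,0],0.725],[[-5,-45,0],[0,0,0],0.725],[[-5,-45,0],[0,0,0],0.725],[[-5,-45,0],[0,0,0],0.725],[[-5.2,-43.7,0],[0,0,0],0.725],[[0,0,0],[0,0,0],0.725],[[0,0,0],[0,0,0],0.725]]}}

```text
clock: 63.85
eef_pos: [583.5, 130.3, 109.9]
tool_rot: [-3.141, 0.0, -0.256]
force: [1.0, 1.1, -1.2]
width: 63.1
gripper_force: 54.7
```

Call:
{"op": "move_arm", "data": {"plan": [[[0,0,-10],[0,0,0],0.725],[[0,0,-8],[0,0,0],0.725],[[0,0,0],[0,0,0],0.725],[[0,0,0],[0,0,0],0.725],[[0,0,0],[0,0,0],0.725]]}}

```text
clock: 64.47
eef_pos: [583.7, 129.8, 92.1]
tool_rot: [-3.141, -0.0, -0.256]
force: [-0.4, -0.1, -1.4]
width: 62.9
gripper_force: 54.7
```

Right above the target. Lowering.

Call:
{"op": "move_arm", "data": {"plan": [[[-0.2,0,-8],[0,0,0],0.725],[[0,0,-5],[0,0,0],0.725],[[0,0,-1.5],[0,0,0],0.725],[[0,0,0],[0,0,0],0.725],[[0,0,0],[0,0,0],0.725]]}}

```text
clock: 65.1
eef_pos: [583.4, 129.7, 77.6]
tool_rot: [-3.141, -0.0, -0.256]
force: [0.4, 0.6, -0.6]
width: 63.1
gripper_force: 54.7
```

Call:
{"op": "move_arm", "data": {"plan": [[[0,0,-1.2],[0,0,0],0.725],[[0,0,0],[0,0,0],0.725]]}}

```text
clock: 65.35
eef_pos: [583.2, 129.8, 76.2]
tool_rot: [-3.142, -0.0, -0.256]
force: [-0.1, -0.4, -0.1]
width: 63.1
gripper_force: 54.7
```

Call:
{"op": "move_arm", "data": {"plan": [[[0,0,-0.8],[0,0,0],0.725],[[0,0,0],[0,0,0],0.725]]}}

```text
clock: 65.6
eef_pos: [583.3, 129.8, 75.5]
tool_rot: [-3.142, -0.0, -0.256]
force: [0.2, 0.4, -0.3]
width: 63.0
gripper_force: 54.7
```

Call:
{"op": "move_arm", "data": {"plan": [[[0,0,-0.8],[0,0,0],0.725],[[0,0,0],[0,0,0],0.725]]}}

```text
clock: 65.85
eef_pos: [583.4, 129.7, 75.5]
tool_rot: [-3.141, -0.0, -0.256]
force: [-1.4, -0.3, 5.2]
width: 63.1
gripper_force: 55.4
```

Contact. I'll release gradually, then view from the usual pose and measure.

Call:
{"op": "move_arm", "data": {"plan": [[[0,0,0],[0,0,0],0.75],[[0,0,0],[0,0,0],0.78],[[0,0,0],[0,0,0],0.85],[[0,0,0],[0,0,0],1],[[0,0,0],[0,0,0],1],[[0,0,20],[0,0,0],1],[[0,0,40],[0,0,0],1],[[-22,-4,40],[0,0,0],1],[[-22,-4,0],[0,0,0],1],[[0,0,0],[0,0,0],1]]}}

```text
clock: 67.1
eef_pos: [538.1, 121.5, 175.2]
tool_rot: [3.141, 0.0, -0.256]
force: [1.3, 1.0, 0.8]
width: 85.7
gripper_force: 0.0
```

Call:
{"op": "move_arm", "data": {"plan": [[[0,0,0],[0,0,0],1],[[0,0,0],[0,0,0],1],[[0,0,0],[0,0,0],1]]}}

```text
clock: 67.47
eef_pos: [539.6, 121.7, 174.1]
tool_rot: [3.141, 0.0, -0.256]
force: [0.3, -0.9, 0.7]
width: 85.2
gripper_force: 0.0
```

```bash
python3 - <<'E'
from ring import *
s=status.read_state();im=cams.get_image("wrist");cv2.imwrite("pics/w15.png",im);np.save("w15.npy",np.r_[s["eef_pos"],s["tool_rot"]]);print(s["eef_pos"],s["tool_rot"])
g=cv2.cvtColor(im,6)
u,v=proj("wrist",[584,131,108],s)[0];print(u,v)
for P in(40,25,15):
  c=cv2.HoughCircles(cv2.GaussianBlur(g,(3,3),0),cv2.HOUGH_GRADIENT,1,3,param1=90,param2=P,minRadius=18,maxRadius=52)
  if c is None: continue
  for x,y,r in c[0]:
    if np.hypot(x-u,y-v)<14: q=onz("wrist",[(x,y)],108,s)[0,:2];print(P,x,y,r,q,"u",q@[.968,-.251],"v",q@[.251,.968])
  break
x0,y0=int(u),int(v)
print(g[y0,x0-70:x0+71:2].tolist());print(g[max(y0-60,0):y0+70:2,x0].tolist())
b=onz("wrist",[(u,v)],108,s)
E
```

```text
[539.55888689 121.73053876 174.11046953] [ 3.14125726e+00  3.73624381e-04 -2.55873404e-01]
230.7 134.6
40 231.5 133.5 45.9 [584.6 130.2] u 533.2126 v 272.7682
40 233.5 128.5 22.9 [587.6 127.9] u 536.6939 v 271.2948
40 229.5 130.5 23.0 [587. 131.] u 535.335 v 274.145
40 224.5 131.5 22.4 [587.2 134.6] u 534.6250000000001 v 277.68
40 229.5 125.5 22.1 [590.4 130. ] u 538.8772 v 274.0304
40 234.5 134.5 21.0 [583.4 128.4] u 532.5028 v 270.7246
40 227.5 137.5 23.2 [582.6 133.8] u 530.373 v 275.75100000000003
[152, 150, 150, 110, 139, 135, 137, 111, 111, 120, 155, 158, 185, 186, 187, 187, 187, 187, 187, 187, 187, 141, 71, 72, 119, 124, 100, 94, 86, 74, 87, 124, 134, 125, 105, 100, 110, 117, 125, 129, 123, 118, 111, 106, 108, 115, 121, 134, 175, 148, 186, 188, 188, 189, 188, 187, 188, 188, 185, 134, 127, 132, 131, 118, 107, 112, 111, 111, 111, 111, 110]
[186, 185, 187, 135, 130, 144, 148, 189, 186, 186, 187, 187, 187, 187, 187, 188, 162, 87, 134, 137, 137, 135, 134, 135, 133, 133, 133, 133, 134, 128, 100, 118, 133, 95, 77, 78, 109, 121, 129, 177, 151, 83, 87, 87, 140, 188, 188, 188, 188, 188, 188, 188, 189, 166, 169, 173, 174, 173, 158, 171, 171, 171, 170, 169, 168]
```

The ring is centred within about 1 mm of the mould's axis and lies flat: its top is a round circle of the expected size, ±46 px. The arm is clear, so I'll hand in.

```bash
python3 -c "
from h import *
print(ctrl.finish_job())"
```

```text
the job is handed in; nothing more can be done
None
```

I handed the job in at about 67 s: the bottle stands upright in the middle of the bat, and the mould is closed with no visible seam and the ring flat on top, within about 1 mm of centre; the tub, tin and needle were not touched.

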